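# Lever up the press bed and push a fork shim home under it

## Task

Take the red-handled pry bar, put its blade over the yellow fulcrum block and under the front edge of the heavy hinged press bed, and lever the edge up just far enough for the brass fork shim. Keep the bed up and push the shim in with the bar's handle shoulder until you feel it press on the rubber stop hidden underneath with about 10 N, not hard; then let the bed down gently onto the shim, draw the bar out and lay it flat on the bench. Move the bed and shim only with the bar, and leave the jar, tape and reel where they are.

Things in the scene. Friction and masses are not known exactly. Their poses are not given: they have to be found in the camera images.
- station: fixed press station: grey base plate 387 x 100 mm, 6 mm thick, from x = -92 to +295 mm of its own frame. Origin: on the bench (z = 0) below the fulcrum at x = 0; x axis points to the hinge of the bed, at x = 270 mm, z up. Bed's front edge at x = 70 mm. Aluminium guide rails for the shim, 14 mm high over the bench, at y = +-32.5 to +-40.5 mm from x = -30 to +55 mm
- fulcrum_top (a point): top of the yellow fulcrum block (14 x 20 mm, the 20 along the station's y), a steel rod 12 mm thick along the station's y, 24 mm over the bench; the blade rests here
- bed_edge (a point): middle of the lower front edge of the bed (steel plate 96 mm wide, 16 mm thick, blue weight on it, 1.4 to 2.3 kg), 200 mm from the hinge. At rest the flat underside is 15 mm over the bench, 9 mm over the base plate; the edge rises 2 mm per 0.01 rad of the bed joint
- bed (a joint): angle of the bed about its hinge in rad: 0 at rest, grows as the front edge is lifted (0.045 rad = 9 mm, about what the shim needs to pass freely; over 0.10 rad is too far). It falls back by its own weight, 7 to 12 N at the front edge
- shim: loose brass fork shim 148 x 60 mm, 0.15 kg: two prongs 16 mm wide, 13 mm thick, a 28 mm slot between them round the fulcrum block, joined at the near end by a web 12 mm long, 17 mm high. Origin: centre of its underside; x axis along the prongs to the bed. The bar pushes the web's rear face at x = -74 mm. It lies on the base plate between the rails, nose 2 to 10 mm before the bed's edge
- shim_nose (a point): middle between the prong ends at the shim's underside (shim x = +74 mm). Home when pressed on the rubber stop hidden under the bed, one pad per prong, the middle free for the blade, anywhere from 24 to 44 mm behind the bed's front edge (not known beforehand) and gives 1 mm per 7 N; the shim slides freely (1 to 2 N) before that
- pry_bar: loose pry bar 305 mm long, 0.36 kg, lying level on its handle. Origin: under the handle's front shoulder; x axis along the blade, z up. Red handle 24 mm high, x = -130 to 0 mm; its flat front face (shoulder, x = 0, 26 mm wide) pushes the shim. Steel blade 16 mm wide, x = 0 to 175 mm, underside 16 and top 21 mm above the handle's underside; last 25 mm thinned from below to 3.5 mm
- bar_grip (a point): middle of the handle, 75 mm behind the shoulder, 12 mm above the handle's underside: where to grip, across the 24 mm width
- bar_tip (a point): middle of the blade's tip, 175 mm ahead of the shoulder, 19 mm above the level of the handle's underside
- flux_jar: bystander: tin jar with black lid, 46 mm across, 35 mm high; origin under its centre
- tape_black: bystander: roll of black tape, 67 mm across, 18 mm high; origin under its centre
- solder_reel: bystander: white reel, 60 mm across, 36 mm high; origin under its centre

How it is judged:
By the outcome, as a careful person would: the job done as asked, in the order asked, and still so for the second after the job is handed in, with the robot touching nothing.
It also fails if it takes over 72 s, if anything falls off the work surface, if the arm or the gripper's body presses on something with over 40 N, if the wrist force passes 120 N, or if a joint passes its speed limit or range.

## Robot

A 7-joint arm with a two-finger parallel gripper is mounted at the origin on a cart in front of the work surface, level with it; the furniture and walls round the work are solid. World frame = base frame: x ahead of the robot, y to its left, z up, the work surface at z = 0. Lengths are in m, angles in rad, forces in N, time in s.
With the tool pointing down it reaches from about 0.4 to 0.85 m from the base axis. Payload 4.5 kg.
Tool frame: the origin (TCP) lies on the mounting face of the last link; the fingertips stand 173 mm ahead of it and the grasp point (between the pads) lies 155 mm ahead of it; z points along the fingers, y is the line along which they close (so a half turn about z gives the same grasp; the last joint's range is limited). The gripper opens to 85 mm and grips with 20 to 120 N. Pads are 22 mm wide; open, the fingers measure 114 mm over their backs; the gripper's body (76 mm by 85 mm) begins 54 mm behind the grasp point. The pads swing forward as they close: fully open they stand 13 mm farther back than shut.
Start: joints at [-1.156, 0.689, -0.195, 1.565, 0.157, 0.902, -0.215], TCP at [0.232, 0.58, 0.405] pointing down, gripper open.
Joint ranges: [-3.01, 3.01], [-0.46, 2.08], [-1.47, 1.51], [0.13, 2.56], [-1, 4.14], [0.04, 2.09], [-2.66, 2.66]. Speed limits (rad/s): [2.57, 2.57, 3.14, 3.14, 3.14, 3.14, 3.14].

## Interface

Orientations are given as [roll, pitch, yaw] about the fixed x, y, z axes, in that order (R = Rz(yaw) Ry(pitch) Rx(roll)).
In Python, from workcell import arm, vision gives the robot as it stands.
- The arm moves only by the tool play_rows, never from a script. Its argument "plan" is a list of rows, each an object of numbers: "claw": the closure, from 0 (fully open) to 1 (shut); "tx", "ty", "tz": the shift along the tool's x, y, z in mm; "turn": the turn about the tool's z in degrees. In form: [{"claw": .., "tx": .., "ty": .., "tz": .., "turn": ..}, ...]. A call has 1 to 12 rows; each row shifts and turns the commanded pose from where the row before left it, along the tool's axes as they then stand; what a row does not reach is not made up. A row lasts 1/8 s, in which the tool goes at most 62.5 mm and 10.7 degrees, less where a joint would pass 70% of its speed; a pose out of reach is approached as far as the arm can. A call with a gripper value outside its range is refused whole. The fingers move at their own pace and stop on an object; "grip_force" is the grip in N (left out, the last holds). Time passes only in rows, so rows that do not move let the fingers close. It gives the time, the measured TCP pose, the force, the opening and the grip force at its end, in the units of the state.
- arm.state(): the state, without advancing time (a new reading comes with each control period).
- vision.get_image(name): name is "scene" or "side" or "wrist"; returns the picture (480x640x3 uint8, red, green, blue); there is no depth.
- vision.get_calibration(name): a dict with "fov_y" (degrees; the focal length in pixels is half the picture's height over the tangent of half this angle, whatever the lens; pixels are square), "cx", "cy" (the principal point, pixels), "rvec" (rotation vector, rad) and "tvec" (3), from world to camera coordinates, as OpenCV has them. Camera axes: x right, y down, z forward; pixel columns grow to the right and rows downward; lengths in m; the calibration is good to about 2 mm. A picture is of the moment at which its call begins: read the wrist's pose just before it. get_calibration takes no time and is no camera call; for the wrist camera it gives the pose at the moment of the call.
- arm.close_job(): hands the job in; it is judged then, once.
The state is a dict: "clock": time; "qpos": joint angles; "dq": joint speeds; "joint_efforts": joint torques, N m; "position": TCP position; "tool_rot": TCP orientation; "ft_force": force on the tool from outside, world axes, zero at the start; "ft_torque": the same for the moment, N m; "opening": opening from 0.0 (shut) to 1.0 (fully open); "gripper_force": force on a finger pad.
Only numpy, scipy, OpenCV 4.12 (cv2) and the standard library are available. Lean on these libraries where they do the work, as an engineer would, in place of code of your own. Each camera call takes 0.05 s, during which the arm holds its last target. There are 200 camera calls.

## Working session

There is one attempt and no reset: what is moved stays moved. The work goes in short steps, Python scripts to look and compute and a tool call to move; the robot and the scene stay as the last step left them, time stands still between calls to the robot, and variables do not carry over. Pictures are saved under pics/ and viewed, at most 10 in all, crops included, and the job is handed in when it is done.

Besides the shell and the picture viewer there is one more tool, called after "Emit:" in YAML: its name, and indented under it one key for each argument. play_rows: Moves the arm, as the interface text tells. Its arguments: {"type":"object","properties":{"plan":{"type":"array","items":{"type":"object","properties":{"claw":{"type":"number"},"tx":{"type":"number"},"ty":{"type":"number"},"tz":{"type":"number"},"turn":{"type":"number"}}}},"grip_force":{"type":"number"}},"required":["plan"]}

```bash
ls; mkdir -p pics
python3 - <<'E'
from workcell import arm, vision
import cv2
for n in("scene","side"):
    cv2.imwrite(f"pics/{n}0.png",vision.get_image(n)[:,:,::-1]); print(vision.get_calibration(n))
print(arm.state())
E
```

```text
pics
{'fov_y': 44.2999566926107, 'cx': 324.25647406679946, 'cy': 236.60161534462887, 'rvec': array([ 2.12720292, -0.97746779,  0.41506738]), 'tvec': array([-0.3882955 ,  0.36488867,  1.17651909])}
{'fov_y': 46.40205853443244, 'cx': 328.8230188887811, 'cy': 241.23130523034345, 'rvec': array([ 2.24429197,  0.02595482, -0.04115726]), 'tvec': array([-0.59937074,  0.04853825,  1.68193695])}
{'clock': 0.1, 'qpos': array([-1.15620402,  0.68991962, -0.19453121,  1.56623043,  0.15732245,
        0.9024961 , -0.21509895]), 'dq': array([-5.58795963e-05, -2.94332161e-03, -8.32194707e-04, -3.69457420e-03,
       -1.35134160e-03,  1.36266688e-03,  1.02903266e-03]), 'joint_efforts': array([-2.57476371e-03, -5.40601015e+01, -1.27075251e+00, -1.58984327e+01,
        9.53549315e-03,  4.44225676e-03,  9.88650442e-06]), 'position': array([0.23219719, 0.57995444, 0.40395467]), 'tool_rot': array([-3.13993818e+00,  1.28577634e-04,  2.76089915e+00]), 'ft_force': array([ 0.03814152,  0.48482242, -0.29147941]), 'ft_torque': array([ 0.01585663, -0.00203873,  0.03678569]), 'gripper_force': 0.0, 'opening': 0.9990574133773834}
```

View pics/scene0.png

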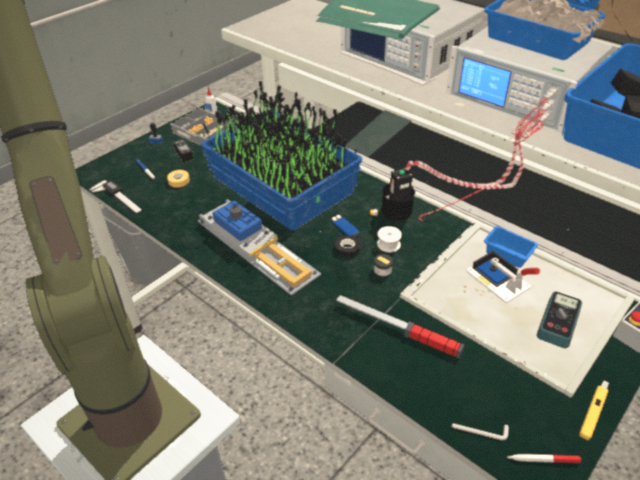

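View pics/side0.png

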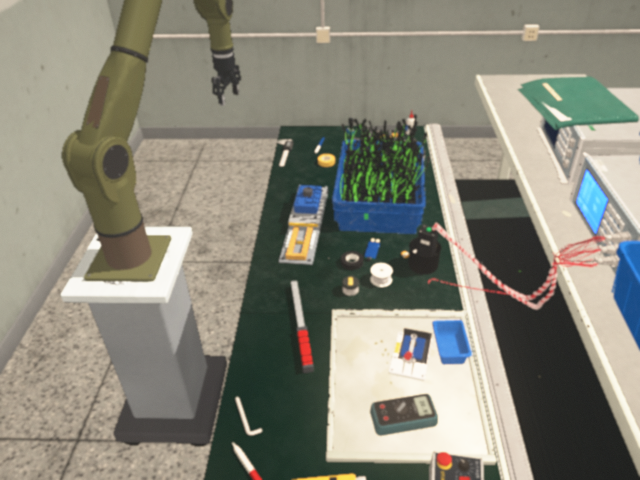

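```bash
cat > h.py <<'E'
import numpy as np, cv2
from workcell import arm, vision
def cal(n):
    c=vision.get_calibration(n); R=cv2.Rodrigues(np.array(c['rvec']))[0]; t=np.array(c['tvec'])
    f=240/np.tan(np.radians(c['fov_y']/2)); return R,t,f,c['cx'],c['cy']
def onz(C,px,z):
    R,t,f,cx,cy=C; px=np.atleast_2d(px).astype(float)
    d=np.c_[(px[:,0]-cx)/f,(px[:,1]-cy)/f,np.ones(len(px))]@R; o=-R.T@t
    return o+d*((z-o[2])/d[:,2])[:,None]
def proj(C,P):
    R,t,f,cx,cy=C; p=np.atleast_2d(P)@R.T+t
    return np.c_[f*p[:,0]/p[:,2]+cx,f*p[:,1]/p[:,2]+cy]
E
python3 - <<'E'
from h import *
for n in("scene","side"):
    im=cv2.imread(f"pics/{n}0.png"); C=cal(n); hsv=cv2.cvtColor(im,cv2.COLOR_BGR2HSV)
    H,S,V=[hsv[...,i].astype(int) for i in range(3)]
    box={'scene':(320,280,480,370),'side':(280,270,325,380)}[n]
    m=np.zeros(H.shape,bool); m[box[1]:box[3],box[0]:box[2]]=1
    red=m&((H<8)|(H>172))&(S>120)&(V>70)
    bl=m&(S<70)&(V>100)
    for nm,mk,z in(("red",red,.018),("blade",bl,.021)):
        k,lab,st,ce=cv2.connectedComponentsWithStats(mk.astype(np.uint8))
        i=1+st[1:,4].argmax() 
        ys,xs=np.nonzero(mk if nm=="red" else lab==i)
        P=onz(C,np.c_[xs,ys],z)[:,:2]; r=cv2.minAreaRect(P.astype(np.float32)*1000)
        print(n,nm,len(xs),r); print(cv2.boxPoints(r).round(1).tolist())
a=cv2.imread("pics/scene0.png")[190:300,190:330]; b=cv2.imread("pics/side0.png")[175:270,270:335]
cv2.imwrite("pics/z0.png",np.hstack([cv2.resize(a,None,fx=4,fy=4,interpolation=2),cv2.resize(b,(int(65*440/95*.9),440),interpolation=2)])[:, :800])
E
```

```text
scene red 780 ((546.86962890625, -356.92657470703125), (43.19465255737305, 112.37103271484375), 11.047670364379883)
[[514.9000244140625, -305.8999938964844], [536.4000244140625, -416.20001220703125], [578.7999877929688, -407.8999938964844], [557.2999877929688, -297.6000061035156]]
scene blade 3183 ((636.8186645507812, -311.11907958984375), (191.82720947265625, 182.27194213867188), 30.03317642211914)
[[508.20001220703125, -280.20001220703125], [599.4000244140625, -438.0], [765.5, -342.0], [674.2000122070312, -184.1999969482422]]
side red 416 ((552.2874145507812, -354.432861328125), (29.58702850341797, 112.26136016845703), 10.152726173400879)
[[527.7999877929688, -301.79998779296875], [547.5999755859375, -412.29998779296875], [576.7000122070312, -407.1000061035156], [557.0, -296.6000061035156]]
side blade 389 ((523.3812866210938, -207.81875610351562), (21.112279891967773, 185.12413024902344), 11.242629051208496)
[[495.0, -119.0999984741211], [531.0999755859375, -300.70001220703125], [551.7999877929688, -296.5], [515.7000122070312, -115.0]]
```

View pics/z0.png

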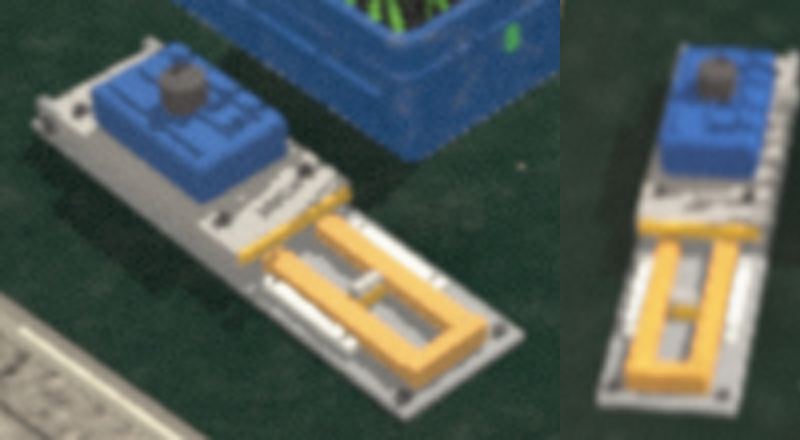

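Run:
```python
from h import *
S=cal("scene"); D=cal("side")
print("plate front scene",onz(S,[(291.2,294.5),(320.7,273.2)],.006).round(4).tolist())
print("side",onz(D,[(279.6,262),(312.9,264)],.006).round(4).tolist())
print("bed edge bot scene",onz(S,[(190+242/4,190+262/4),(190+352/4,190+196/4)],.015).round(4).tolist())
print("rod side",onz(D,[(270+(683-560)/4.15,175+307/4.63)],.024).round(4).tolist(), onz(S,[(190+368/4,190+278/4)],.024))
print("rear plate scene",onz(S,[(198.7,221.2)],.006))
C=vision.get_calibration("wrist"); R,t,*_=cal("wrist"); print(C,-R.T@t,R[2])
```

```text
plate front scene [[0.4489, -0.0193, 0.006], [0.548, -0.0263, 0.006]]
side [[0.4563, -0.0241, 0.006], [0.5546, -0.0321, 0.006]]
bed edge bot scene [[0.4735, 0.1459, 0.015], [0.5634, 0.136, 0.015]]
rod side [[0.5106, 0.051, 0.024]] [[0.5085157 0.0674715 0.024    ]]
rear plate scene [[0.48180439 0.36129347 0.006     ]]
{'fov_y': 65.89270434806528, 'cx': 315.92930472527166, 'cy': 245.218791862249, 'rvec': array([-2.41055849, -1.63350836, -0.21598748]), 'tvec': array([-0.62419619, -0.03614083,  0.37906795])} [0.17154204 0.6045829  0.37372771] [ 0.24365346 -0.09977714 -0.96471629]
```

Emit:
play_rows:
  plan:
    - {"tx": -36, "ty": -28}
    - {"tx": -36, "ty": -28}
    - {"tx": -36, "ty": -28}
    - {"tx": -36, "ty": -28}
    - {"tx": -36, "ty": -28}
    - {"tx": -36, "ty": -28}
    - {"tx": -36, "ty": -28}
    - {"tx": -36, "ty": -28}
    - {"tx": -36, "ty": -28}
    - {"tx": -36, "ty": -28}
    - {"tx": -36, "ty": -28}
    - {"tx": -24, "ty": -20}

```text
validation failed for argument at $.pl...
```

Emit:
play_rows:
  plan:
    - {"turn": 10.3}
    - {"turn": 10.3}
    - {"turn": 10.3}
    - {"turn": 10.3}
    - {"turn": 10.3}
    - {"turn": 10.3}
    - {"turn": 10.3}
    - {}

```text
validation failed for argument at $.pl...
```

Run:
```python
from h import *
np.save("pics/w1.npy",np.array(cal("wrist"),dtype=object),allow_pickle=True)
cv2.imwrite("pics/w1.png",vision.get_image("wrist")[:,:,::-1]); s=arm.state(); print(s['position'],s['tool_rot'],s['ft_force'])
```

```text
[0.23218624 0.58000304 0.40404583] [-3.14014136e+00  9.21164791e-05  2.76092529e+00] [ 0.16133553 -1.27615395 -0.27888363]
```

View pics/w1.png

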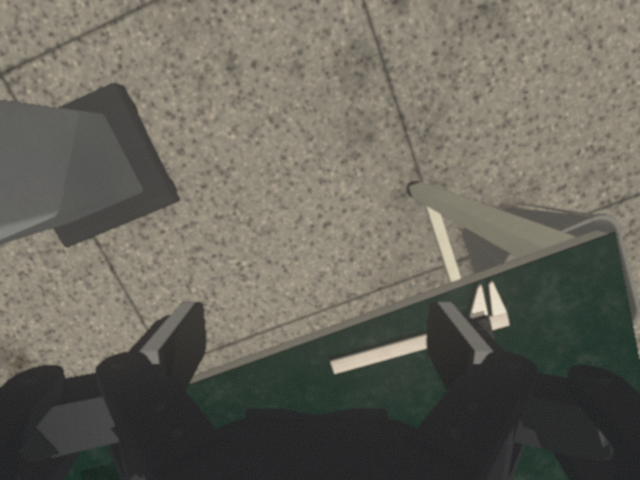

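Emit:
play_rows:
  plan:
    - {"claw": 0, "tx": -38.7, "ty": -36.6, "tz": 0, "turn": 0}
    - {"claw": 0, "tx": -38.7, "ty": -36.6, "tz": 0, "turn": 0}
    - {"claw": 0, "tx": -38.7, "ty": -36.6, "tz": 0, "turn": 0}
    - {"claw": 0, "tx": -38.7, "ty": -36.6, "tz": 0, "turn": 0}
    - {"claw": 0, "tx": -38.7, "ty": -36.6, "tz": 0, "turn": 0}
    - {"claw": 0, "tx": -38.7, "ty": -36.6, "tz": 0, "turn": 0}
    - {"claw": 0, "tx": -38.7, "ty": -36.6, "tz": 0, "turn": 0}
    - {"claw": 0, "tx": -38.7, "ty": -36.6, "tz": 0, "turn": 0}
    - {"claw": 0, "tx": -38.7, "ty": -36.6, "tz": 0, "turn": 0}
    - {"claw": 0, "tx": -38.7, "ty": -36.6, "tz": 0, "turn": 0}
    - {"claw": 0, "tx": -38.7, "ty": -36.6, "tz": 0, "turn": 0}
    - {"claw": 0, "tx": -38.7, "ty": -36.6, "tz": 0, "turn": 0}

```text
clock: 1.65
position: [0.5007, -0.0018, 0.4046]
tool_rot: [3.141, -0.0, 2.761]
ft_force: [0.1, 1.0, -0.2]
opening: 1.003
gripper_force: 0.0
```

Emit:
play_rows:
  plan:
    - {"claw": 0, "tx": 0, "ty": 0, "tz": 0, "turn": 10.3}
    - {"claw": 0, "tx": 0, "ty": 0, "tz": 0, "turn": 10.3}
    - {"claw": 0, "tx": 0, "ty": 0, "tz": 0, "turn": 10.3}
    - {"claw": 0, "tx": 0, "ty": 0, "tz": 0, "turn": 10.3}
    - {"claw": 0, "tx": 0, "ty": 0, "tz": 0, "turn": 10.3}
    - {"claw": 0, "tx": 0, "ty": 0, "tz": 0, "turn": 10.3}
    - {"claw": 0, "tx": 0, "ty": 0, "tz": 0, "turn": 10.3}
    - {"claw": 0, "tx": 0, "ty": 0, "tz": 0, "turn": 0}

```text
clock: 2.65
position: [0.5001, 0.0002, 0.4045]
tool_rot: [-3.141, 0.0, 1.505]
ft_force: [-0.5, 0.3, 0.0]
opening: 1.003
gripper_force: 0.0
```

Run:
```python
from h import *
np.save("pics/w1.npy",np.array(cal("wrist"),dtype=object),allow_pickle=True)
cv2.imwrite("pics/w2.png",vision.get_image("wrist")[:,:,::-1]); s=arm.state(); print(s['position'],s['tool_rot'],s['ft_force'],s['clock'])
```

```text
[5.00123443e-01 1.04116171e-04 4.04570310e-01] [-3.14129648e+00  2.42910716e-04  1.50606884e+00] [-0.17975745 -0.36160494 -0.87580935] 2.7
```

View pics/w2.png

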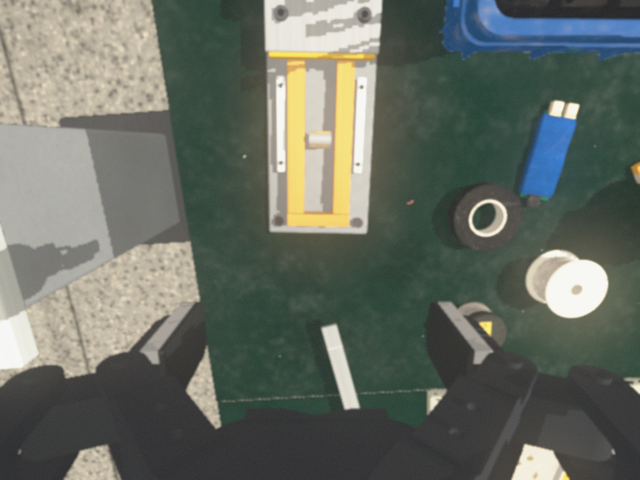

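Run:
```python
from h import *
C=tuple(np.load("pics/w1.npy",allow_pickle=True)); im=cv2.imread("pics/w2.png"); hsv=cv2.cvtColor(im,cv2.COLOR_BGR2HSV).astype(int)
H,S,V=hsv[...,0],hsv[...,1],hsv[...,2]
y=(H>12)&(H<30)&(S>110)&(V>120); y[:,:250]=0;y[:,390:]=0;y[250:]=0
# web+prong rows: left/right outer edges
sub=y.copy(); sub[:75]=0
L=[(np.nonzero(sub[r])[0].min(),np.nonzero(sub[r])[0].max()) for r in range(80,222)]
r=np.arange(80,222); L=np.array(L)
print("shim cols @80,220",L[0],L[-1])
rows=np.nonzero(sub.sum(1)>30)[0]; print("web rows",rows.min(),rows.max())
A=onz(C,np.c_[L[:,0]-.5,r],.019); B=onz(C,np.c_[L[:,1]+.5,r],.019); M=(A+B)/2
p=np.polyfit(M[:,1],M[:,0],1); print("shim axis dx/dy",p[0],"x at y=.05",np.polyval(p,.05),"width",np.median(B[:,0]-A[:,0]))
print("web rear top",onz(C,[(319,rows.max()+.5)],.023),"plate front",onz(C,[(271,233),(367,233)],.006), "bed edge top?",onz(C,[(267,50),(378,52)],.031),onz(C,[(322,60)],.015))
# plate sides
g=(S<60)&(V>110)
for rr in(100,150,200,225):
    c=np.nonzero(g[rr,240:400])[0]+240; q=onz(C,[(c.min()-.5,rr),(c.max()+.5,rr)],.006); print(rr,c.min(),c.max(),q[:,:2].round(4).tolist(),q.mean(0)[:2])
# rails
for rr in (85,100,130,160):
    c=np.nonzero((V[rr]>200)&(S[rr]<50))[0]; c=c[(c>255)&(c<385)]; print("rail",rr,c.min() if len(c) else 0,c.max() if len(c) else 0,onz(C,[(c.min()-.5,rr),(c.max()+.5,rr)],.014).mean(0))
print("rod",onz(C,[(308,139),(331,139)],.022))
# bar tip
b=(S<60)&(V>110); b[:318]=0; b[408:]=0; b[:,:315]=0; b[:,365:]=0
k,lab,st,ce=cv2.connectedComponentsWithStats(b.astype(np.uint8)); i=1+st[1:,4].argmax(); print(st[i])
ys,xs=np.nonzero(lab==i); P=onz(C,np.c_[xs,ys],.021)[:,:2]
re=cv2.minAreaRect((P*1000).astype(np.float32)); print(re,cv2.boxPoints(re))
```

```text
shim cols @80,220 [287 353] [287 348]
web rows 75 225
shim axis dx/dy 0.08833090698069257 x at y=.05 0.5066484815751338 width 0.05974297556109881
web rear top [[ 0.50335694 -0.00996378  0.023     ]] plate front [[ 0.45379607 -0.01828256  0.006     ]
 [ 0.55168954 -0.02468254  0.006     ]] bed edge top? [[0.46935863 0.14496526 0.031     ]
 [0.5623394  0.13732281 0.031     ]] [[0.51541664 0.13744831 0.015     ]]
100 267 375 [[0.462, 0.1087], [0.5633, 0.1021]] [0.51264963 0.1053897 ]
150 267 372 [[0.4575, 0.0638], [0.5594, 0.0571]] [0.50841976 0.06047843]
200 268 369 [[0.4536, 0.0156], [0.5552, 0.009]] [0.50438479 0.01231709]
225 269 367 [[0.4521, -0.0098], [0.5524, -0.0164]] [ 0.50225704 -0.01308101]
rail 85 276 373 [0.51643218 0.11697883 0.014     ]
rail 100 269 372 [0.51204462 0.10457541 0.014     ]
rail 130 270 371 [0.51042115 0.07851949 0.014     ]
rail 160 277 369 [0.51109767 0.05121968 0.014     ]
rod [[0.49842622 0.07115335 0.022     ]
 [0.51941316 0.06977674 0.022     ]]
[ 321  324   39   84 1466]
((516.609619140625, -170.11846923828125), (18.829925537109375, 107.58987426757812), 11.058989524841309) [[ 497.05057  -119.12847 ]
 [ 517.6884   -224.72041 ]
 [ 536.1687   -221.10846 ]
 [ 515.5308   -115.516525]]
```

Emit:
play_rows:
  plan:
    - {"claw": 0, "tx": -51.9, "ty": 11.3, "tz": 19, "turn": 0}
    - {"claw": 0, "tx": -51.9, "ty": 11.3, "tz": 19, "turn": 0}
    - {"claw": 0, "tx": -51.9, "ty": 11.3, "tz": 19, "turn": 0}
    - {"claw": 0, "tx": -51.9, "ty": 11.3, "tz": 19, "turn": 0}
    - {"claw": 0, "tx": -51.9, "ty": 11.3, "tz": 19, "turn": 0}
    - {"claw": 0, "tx": -51.9, "ty": 11.3, "tz": 19, "turn": 0}
    - {"claw": 0, "tx": -51.9, "ty": 11.3, "tz": 19, "turn": 0}
    - {"claw": 0, "tx": 0, "ty": 0, "tz": 0, "turn": -7.4}
    - {"claw": 0, "tx": 0, "ty": 0, "tz": 0, "turn": -7.4}
    - {"claw": 0, "tx": 0, "ty": 0, "tz": 0, "turn": 0}

```text
clock: 3.95
position: [0.554, -0.3683, 0.2713]
tool_rot: [3.141, -0.001, 1.761]
ft_force: [-0.3, -0.3, 0.2]
opening: 1.0
gripper_force: 0.0
```

Run:
```python
from h import *
C=cal("wrist"); im=vision.get_image("wrist")[:,:,::-1]; cv2.imwrite("pics/w3.png",im); s=arm.state(); print(s['position'],s['tool_rot'],s['ft_force'],s['clock'])
hsv=cv2.cvtColor(im,cv2.COLOR_BGR2HSV).astype(int);H,S,V=hsv[...,0],hsv[...,1],hsv[...,2]
for nm,b,z in(("blade",(S<60)&(V>110),.021),("red",((H<8)|(H>172))&(S>120)&(V>60),.024)):
    b=b.copy(); b[:,:220]=0;b[:,420:]=0
    k,lab,st,ce=cv2.connectedComponentsWithStats(b.astype(np.uint8)); i=1+st[1:,4].argmax(); print(nm,st[i])
    ys,xs=np.nonzero(lab==i); P=onz(C,np.c_[xs,ys],z)[:,:2]
    re=cv2.minAreaRect((P*1000).astype(np.float32)); print(re,cv2.boxPoints(re).round(1).tolist())
```

```text
[ 0.55409742 -0.36809214  0.2714901 ] [ 3.14128101e+00 -7.92897682e-04  1.75978831e+00] [ 0.19928097  0.37674285 -0.35602621] 4.0
blade [ 366  207   54  223 6047]
((613.1087646484375, -408.6532287597656), (36.94078063964844, 159.7334747314453), 15.124871253967285) [[574.4000244140625, -336.3999938964844], [616.0999755859375, -490.6000061035156], [651.7999877929688, -480.8999938964844], [610.0999755859375, -326.70001220703125]]
red [ 294  143   44  176 7106]
((552.5479736328125, -355.38702392578125), (25.143091201782227, 108.39168548583984), 11.114802360534668) [[529.7999877929688, -304.6000061035156], [550.7000122070312, -411.0], [575.2999877929688, -406.1000061035156], [554.4000244140625, -299.79998779296875]]
```

View pics/w3.png

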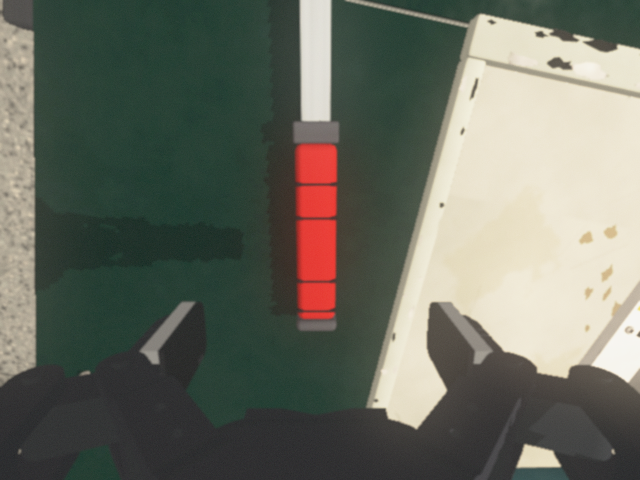

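Emit:
play_rows:
  plan:
    - {"claw": 0.4, "tx": 0, "ty": 1, "tz": 0, "turn": -0.3}
    - {"claw": 0.4, "tx": 0, "ty": 0, "tz": 20, "turn": 0}
    - {"claw": 0.4, "tx": 0, "ty": 0, "tz": 25, "turn": 0}
    - {"claw": 0.4, "tx": 0, "ty": 0, "tz": 25, "turn": 0}
    - {"claw": 0.4, "tx": 0, "ty": 0, "tz": 15, "turn": 0}
    - {"claw": 0.4, "tx": 0, "ty": 0, "tz": 11, "turn": 0}
    - {"claw": 0.4, "tx": 0, "ty": 0, "tz": 0, "turn": 0}
    - {"claw": 0.4, "tx": 0, "ty": 0, "tz": 0, "turn": 0}

```text
clock: 5.0
position: [0.5556, -0.368, 0.1764]
tool_rot: [3.14, 0.001, 1.766]
ft_force: [0.1, -0.2, -0.4]
opening: 0.599
gripper_force: 0.0
```

Emit:
play_rows:
  plan:
    - {"claw": 1, "tx": 0, "ty": 0, "tz": 0, "turn": 0}
    - {"claw": 1, "tx": 0, "ty": 0, "tz": 0, "turn": 0}
    - {"claw": 1, "tx": 0, "ty": 0, "tz": 0, "turn": 0}
    - {"claw": 1, "tx": 0, "ty": 0, "tz": 0, "turn": 0}
    - {"claw": 1, "tx": 0, "ty": 0, "tz": 0, "turn": 0}
  grip_force: 30

```text
clock: 5.62
position: [0.5554, -0.368, 0.1765]
tool_rot: [3.141, 0.001, 1.766]
ft_force: [-1.5, 0.3, 5.4]
opening: 0.274
gripper_force: 31.7
```

```bash
cat >> h.py <<'E'
def collar(im):
    "row where collar (dark) begins below bright blade, red start row, blade cols"
    hsv=cv2.cvtColor(np.ascontiguousarray(im[:,:,::-1]),cv2.COLOR_BGR2HSV).astype(int);H,S,V=hsv[...,0],hsv[...,1],hsv[...,2]
    red=((H<8)|(H>172))&(S>120)&(V>60); red[:,:250]=0; red[:,390:]=0
    rr=np.nonzero(red.sum(1)>15)[0]; r0=rr.min(); c=int(np.median(np.nonzero(red[r0:r0+10])[1]))
    v=np.median(V[:,c-6:c+7],1); g=np.diff(v[:r0-3]); 
    bl=np.nonzero((S[60]<60)&(V[60]>110))[0]; bl=bl[(bl>250)&(bl<390)]
    return r0,c,int(np.argmin(g)),g.min(),(bl.min(),bl.max()) if len(bl) else None
E
python3 - <<'E'
from h import *
im=vision.get_image("wrist"); cv2.imwrite("pics/w4.png",im[:,:,::-1]); print(collar(im)); s=arm.state(); print(s['ft_force'],s['ft_torque'])
E
```

```text
(np.int64(141), 315, 100, np.float64(-44.0), (np.int64(288), np.int64(341)))
[-0.75172846 -1.10876831  5.52736284] [ 0.04617389  0.2835306  -0.0230914 ]
```

Emit:
play_rows:
  plan:
    - {"claw": 1, "tx": 0, "ty": 0, "tz": -10, "turn": 0}
    - {"claw": 1, "tx": 0, "ty": 0, "tz": -15, "turn": 0}
    - {"claw": 1, "tx": 0, "ty": 0, "tz": -15, "turn": 0}
    - {"claw": 1, "tx": 0, "ty": 0, "tz": -15, "turn": 0}
    - {"claw": 1, "tx": 0, "ty": 0, "tz": -15, "turn": 0}
    - {"claw": 1, "tx": 0, "ty": 0, "tz": 0, "turn": 0}

```text
clock: 6.42
position: [0.5558, -0.3681, 0.2475]
tool_rot: [3.139, 0.002, 1.766]
ft_force: [0.7, -0.0, -3.9]
opening: 0.274
gripper_force: 30.5
```

Run:
```python
from h import *
im=vision.get_image("wrist"); cv2.imwrite("pics/w5.png",im[:,:,::-1]); print(collar(im)); s=arm.state(); print(s['ft_force'],s['ft_torque'],s['position'])
cv2.imwrite("pics/s5.png",np.vstack([cv2.resize(vision.get_image("side")[220:400,240:380,::-1],None,fx=2.5,fy=2.5),])); cv2.imwrite("pics/c5.png",vision.get_image("scene")[:,:,::-1])
a=cv2.resize(cv2.imread("pics/w5.png"),(400,300)); b=cv2.imread("pics/c5.png")[180:420,280:480]; b=cv2.resize(b,(400,480))
o=np.zeros((480,800,3),np.uint8); o[:300,:400]=a; o[:,400:]=b; cv2.imwrite("pics/v5.png",o)
```

```text
(np.int64(141), 315, 100, np.float64(-46.0), (np.int64(288), np.int64(341)))
[-0.22728762 -0.26459052 -3.4505613 ] [-0.08232249 -0.01066134  0.02942627] [ 0.55542397 -0.36786011  0.24641233]
```

View pics/v5.png

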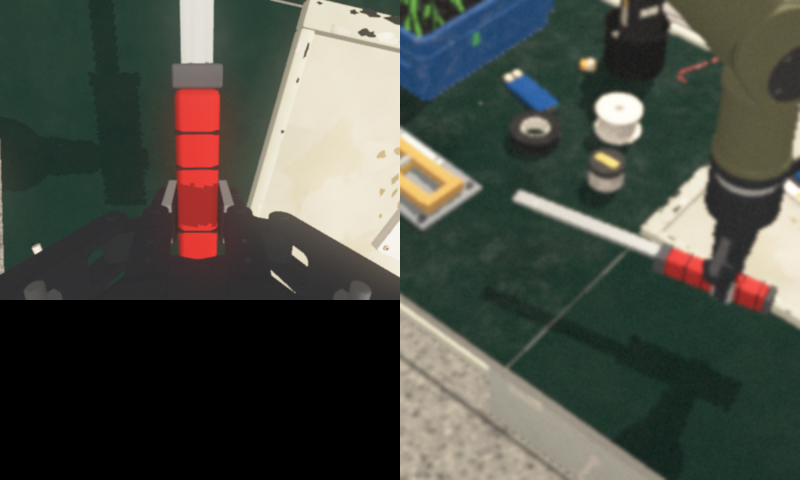

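Emit:
play_rows:
  plan:
    - {"claw": 1, "tx": 0, "ty": 0, "tz": 0, "turn": 0}
    - {"claw": 1, "tx": 0, "ty": 0, "tz": 0, "turn": 0}
    - {"claw": 1, "tx": 0, "ty": 0, "tz": -40, "turn": 0}
    - {"claw": 1, "tx": 0, "ty": 0, "tz": 40, "turn": 0}
    - {"claw": 1, "tx": 0, "ty": 0, "tz": 0, "turn": 0}
  grip_force: 20

```text
clock: 7.2
position: [0.5537, -0.3667, 0.2429]
tool_rot: [-3.136, -0.005, 1.766]
ft_force: [-0.2, 0.1, -4.5]
opening: 0.278
gripper_force: 30.4
```

Run:
```python
from h import *
im=vision.get_image("wrist"); print(collar(im)); s=arm.state(); print(s['ft_force'],s['ft_torque'],s['position'],s['gripper_force'],s['opening'])
```

```text
(np.int64(141), 316, 101, np.float64(-43.0), (np.int64(289), np.int64(342)))
[ 1.02956621  0.38939975 -4.21561811] [-0.10220052  0.00489975  0.01503757] [ 0.55438606 -0.36711913  0.24421466] 30.38750410079956 0.272678722255977
```

Emit:
play_rows:
  plan:
    - {"claw": 1, "tx": 0, "ty": 0, "tz": 25, "turn": 0}
    - {"claw": 1, "tx": 0, "ty": 0, "tz": 25, "turn": 0}
    - {"claw": 1, "tx": 0, "ty": 0, "tz": 15, "turn": 0}
    - {"claw": 1, "tx": 0, "ty": 0, "tz": 4, "turn": 0}
    - {"claw": 1, "tx": 0, "ty": 0, "tz": 1, "turn": 0}
    - {"claw": 0.5, "tx": 0, "ty": 0, "tz": 0, "turn": 0}
    - {"claw": 0.5, "tx": 0, "ty": 0, "tz": 0, "turn": 0}
    - {"claw": 0.5, "tx": 0, "ty": 0, "tz": 0, "turn": 0}
    - {"claw": 0.5, "tx": -18, "ty": 0, "tz": 0, "turn": 0}
    - {"claw": 0.5, "tx": -19, "ty": 0, "tz": 0, "turn": 0}
    - {"claw": 0.5, "tx": 0, "ty": 0, "tz": 0, "turn": 0}

```text
clock: 8.62
position: [0.562, -0.4059, 0.1759]
tool_rot: [3.141, 0.002, 1.764]
ft_force: [0.5, 0.8, 0.0]
opening: 0.501
gripper_force: 0.0
```

Emit:
play_rows:
  plan:
    - {"claw": 1, "tx": 0, "ty": 0, "tz": 0, "turn": 0}
    - {"claw": 1, "tx": 0, "ty": 0, "tz": 0, "turn": 0}
    - {"claw": 1, "tx": 0, "ty": 0, "tz": 0, "turn": 0}
    - {"claw": 1, "tx": 0, "ty": 0, "tz": 0, "turn": 0}
  grip_force: 20

```text
clock: 9.12
position: [0.5625, -0.4031, 0.1756]
tool_rot: [-3.141, -0.002, 1.767]
ft_force: [-1.2, 1.2, 1.1]
opening: 0.297
gripper_force: 20.9
```

Run:
```python
from h import *
im=vision.get_image("wrist"); print(collar(im)); s=arm.state(); print(s['ft_force'],s['ft_torque'],s['position'],s['gripper_force'],s['opening'])
```

```text
(np.int64(16), 314, 11, np.float64(-8.0), None)
[0.11176124 3.67159879 1.71624629] [0.50823906 0.15904681 0.09954526] [ 0.5624979  -0.40316957  0.17560832] 20.890707671642303 0.29542746811792625
```

Emit:
play_rows:
  plan:
    - {"claw": 1, "tx": 0, "ty": 0, "tz": -15, "turn": 0}
    - {"claw": 1, "tx": 0, "ty": 0, "tz": -25, "turn": 0}
    - {"claw": 1, "tx": 0, "ty": 0, "tz": -35, "turn": 0}
    - {"claw": 1, "tx": 0, "ty": 0, "tz": -35, "turn": 0}
    - {"claw": 1, "tx": 0, "ty": 0, "tz": 0, "turn": 0}
    - {"claw": 1, "tx": 0, "ty": 0, "tz": 0, "turn": 0}

```text
clock: 9.93
position: [0.562, -0.4041, 0.285]
tool_rot: [-3.141, -0.0, 1.766]
ft_force: [-0.1, 0.3, -3.6]
opening: 0.294
gripper_force: 20.1
```

Run:
```python
from h import *
im=vision.get_image("wrist"); cv2.imwrite("pics/w6.png",im[:,:,::-1]); print(collar(im)); s=arm.state(); print(s['ft_force'],s['ft_torque'],s['position'],s['gripper_force'],s['opening'])
```

```text
(np.int64(78), 317, 49, np.float64(-39.0), (np.int64(293), np.int64(345)))
[ 0.35469851 -0.40841201 -3.15243337] [-0.18092552 -0.12866954 -0.02521017] [ 0.56186386 -0.40386401  0.28431246] 20.10436713695526 0.2912601072826166
```

```bash
cat >> h.py <<'E'
from scipy.spatial.transform import Rotation as Ro
def predict(a,xg,hg=.0206,lx=-.013,lz=.024):
    "pixel of bar-local point for droop a (rad), grip xg behind shoulder"
    s=arm.state(); T=Ro.from_euler('xyz',s['tool_rot']).as_matrix()
    dx,dz=lx+xg,lz-hg; v=np.array([dx*np.cos(a)+dz*np.sin(a),0,.155-(-dx*np.sin(a)+dz*np.cos(a))])
    return proj(cal("wrist"),s['position']+T@v)[0]
E
python3 - <<'E'
from h import *
for a in range(0,26,2): print(a,predict(np.radians(a),.117).round(1),predict(np.radians(a),.117,lx=0,lz=.021).round(1))
E
```

```text
0 [312.3   8.9] [312.3 -38.7]
2 [312.4  12.9] [312.4 -31.9]
4 [312.5  17.2] [312.6 -25.1]
6 [312.6  21.7] [312.7 -18.3]
8 [312.7  26.3] [312.8 -11.4]
10 [312.8  31.1] [312.9  -4.6]
12 [312.9  36. ] [313.    2.3]
14 [313.  41.] [313.1   9.2]
16 [313.1  46.1] [313.2  16. ]
18 [313.2  51.2] [313.3  22.8]
20 [313.2  56.4] [313.3  29.6]
22 [313.3  61.7] [313.4  36.4]
24 [313.4  67. ] [313.5  43.1]
```

View pics/w6.png

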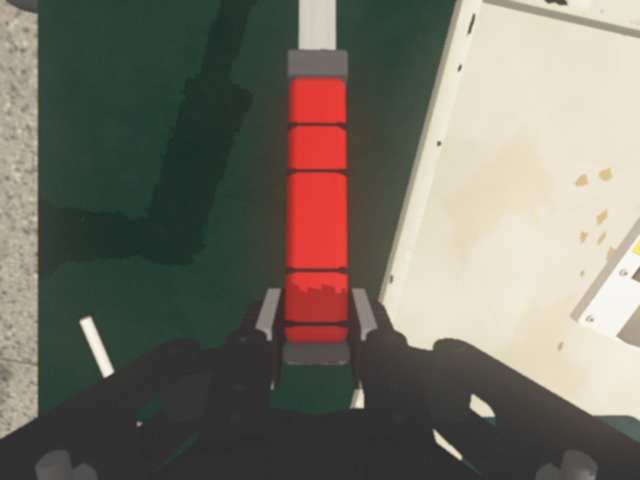

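```bash
cat > g.py <<'E'
from h import *
from scipy.optimize import brentq
F=np.array([.5093,.0703]); YAW=1.483; U=np.array([np.cos(YAW),np.sin(YAW)]); XG,HG=.117,.0206
# pose from droop a, with origin (X0,Z0): w = O + (lx c + lz s, -lx s + lz c)
def pt(O,a,lx,lz): c,s=np.cos(a),np.sin(a); return O+np.array([lx*c+lz*s,-lx*s+lz*c])
def O_from(a,lx,lz,P): return np.array(P)-pt(np.zeros(2),a,lx,lz)
def gap(O,a,ful=np.array([0,.018])):  # height of blade underside over rod
    n=np.array([np.sin(a),np.cos(a)]); return (O-ful)@n+.016-.006
def tcp(O,a):
    g=pt(O,a,-XG,HG); p=F+U*g[0]; return np.array([*p,g[1]+.155]),g
def on_fulcrum(a,tipx):  # origin with blade on rod & tip bottom at x=tipx
    f=lambda z: gap(O_from(a,.175,.0175,(tipx,z)),a); return O_from(a,.175,.0175,(tipx,brentq(f,-.1,.2)))
def top_at(O,a,x=.070):  # blade top height at station x
    d=(x-O[0]-.021*np.sin(a))/np.cos(a); return pt(O,a,d,.021)[1]
E
python3 - <<'E'
from g import *
for tx in(.055,.06,.07,.08,.088):
    a=brentq(lambda a: pt(on_fulcrum(a,tx),a,.175,.0175)[1]-.0065,.0,.5); O=on_fulcrum(a,tx); print("tip",tx,np.degrees(a).round(2),tcp(O,a)[0].round(4),tcp(O,a)[1].round(4),"top@70",top_at(O,a).round(4),"shoulder",pt(O,a,0,.012).round(4))
for tx in (.088,.135):
  for e in(.015,.019,.023,.024,.025,.026):
    a=brentq(lambda a: top_at(on_fulcrum(a,tx),a)-e,-.2,.5); O=on_fulcrum(a,tx); print("lift",tx,e,np.degrees(a).round(2),tcp(O,a)[0].round(4),tcp(O,a)[1].round(4),"tip",pt(O,a,.175,.0175).round(4),"shoulder bot",pt(O,a,0,0).round(4))
a=np.radians(25.5); O=O_from(a,.175,.0175,(.052,.05)); print("pre",tcp(O,a)[0].round(4),gap(O,a)); O=O_from(a,.175,.0175,(.052,.008)); print("touch",tcp(O,a)[0].round(4),gap(O,a))
E
```

```text
tip 0.055 19.48 [ 0.4901 -0.1481  0.2618] [-0.2193  0.1068] top@70 0.0049 shoulder [-0.1118  0.0597]
tip 0.06 17.9 [ 0.4903 -0.1458  0.2542] [-0.2169  0.0992] top@70 0.0069 shoulder [-0.1082  0.0551]
tip 0.07 15.4 [ 0.4908 -0.1396  0.242 ] [-0.2107  0.087 ] top@70 0.0101 shoulder [-0.1002  0.0477]
tip 0.08 13.5 [ 0.4915 -0.1321  0.2327] [-0.2032  0.0777] top@70 0.0125 shoulder [-0.0914  0.042 ]
tip 0.088 12.29 [ 0.4921 -0.1256  0.2267] [-0.1966  0.0717] top@70 0.014 shoulder [-0.0842  0.0384]
lift 0.088 0.015 11.49 [ 0.492  -0.1265  0.224 ] [-0.1975  0.069 ] tip [0.088  0.0078] shoulder bot [-0.087   0.0255]
lift 0.088 0.019 8.22 [ 0.4917 -0.1295  0.2127] [-0.2006  0.0577] tip [0.088  0.0129] shoulder bot [-0.0877  0.0206]
lift 0.088 0.023 4.93 [ 0.4915 -0.1316  0.2011] [-0.2027  0.0461] tip [0.088  0.0179] shoulder bot [-0.0879  0.0155]
lift 0.088 0.024 4.11 [ 0.4915 -0.1319  0.1982] [-0.203   0.0432] tip [0.088  0.0192] shoulder bot [-0.0878  0.0143]
lift 0.088 0.025 3.29 [ 0.4915 -0.1323  0.1953] [-0.2033  0.0403] tip [0.088  0.0205] shoulder bot [-0.0877  0.013 ]
lift 0.088 0.026
[... 208 characters left out ...]
4    0.0159]
lift 0.135 0.019 8.22 [ 0.4958 -0.0827  0.2059] [-0.1536  0.0509] tip [0.135  0.0061] shoulder bot [-0.0407  0.0138]
lift 0.135 0.023 4.93 [ 0.4957 -0.0848  0.1971] [-0.1557  0.0421] tip [0.135  0.0139] shoulder bot [-0.0409  0.0115]
lift 0.135 0.024 4.11 [ 0.4956 -0.0851  0.1948] [-0.156   0.0398] tip [0.135  0.0158] shoulder bot [-0.0408  0.0109]
lift 0.135 0.025 3.29 [ 0.4956 -0.0854  0.1926] [-0.1563  0.0376] tip [0.135  0.0178] shoulder bot [-0.0407  0.0103]
lift 0.135 0.026 2.46 [ 0.4956 -0.0857  0.1903] [-0.1566  0.0353] tip [0.135  0.0197] shoulder bot [-0.0406  0.0097]
pre [ 0.4909 -0.1391  0.3335] 0.04376930613322689
touch [ 0.4909 -0.1391  0.2915] 0.005860724190532735
```

Emit:
play_rows:
  plan:
    - {"claw": 1, "tx": 0, "ty": 0, "tz": -15, "turn": 2}
    - {"claw": 1, "tx": 0, "ty": 0, "tz": -20, "turn": 4}
    - {"claw": 1, "tx": 0, "ty": 0, "tz": -15, "turn": 4}
    - {"claw": 1, "tx": 0, "ty": 0, "tz": -10, "turn": 4}
    - {"claw": 1, "tx": 0, "ty": 0, "tz": 0, "turn": 2.2}
    - {"claw": 1, "tx": 15, "ty": -7, "tz": 0, "turn": 0}
    - {"claw": 1, "tx": 30, "ty": -10, "tz": 0, "turn": 0}
    - {"claw": 1, "tx": 40, "ty": -15, "tz": 0, "turn": 0}
    - {"claw": 1, "tx": 40, "ty": -15, "tz": 0, "turn": 0}
    - {"claw": 1, "tx": 40, "ty": -15, "tz": 0, "turn": 0}
    - {"claw": 1, "tx": 40, "ty": -15, "tz": 0, "turn": 0}
    - {"claw": 1, "tx": 20, "ty": -10, "tz": 0, "turn": 0}

```text
clock: 11.48
position: [0.4958, -0.1776, 0.3488]
tool_rot: [3.132, 0.011, 1.477]
ft_force: [-2.2, -13.6, 12.6]
opening: 0.251
gripper_force: 19.7
```

Emit:
play_rows:
  plan:
    - {"claw": 1, "tx": 20, "ty": -7, "tz": 0, "turn": 0}
    - {"claw": 1, "tx": 0, "ty": 0, "tz": 0, "turn": 0}
    - {"claw": 1, "tx": 0, "ty": 0, "tz": 0, "turn": 0}

```text
clock: 11.85
position: [0.4906, -0.1523, 0.3457]
tool_rot: [3.141, 0.0, 1.483]
ft_force: [0.1, -0.6, 0.3]
opening: 0.001
gripper_force: 0.0
```

```bash
cat >> g.py <<'E'
def where(verbose=1):
    s=arm.state(); p=s['position']; d=p[:2]-F; N=np.array([U[1],-U[0]])
    im=vision.get_image("wrist"); c=collar(im)
    A=np.radians(np.arange(-5,40,.25)); r=[predict(a,XG)[1] for a in A]; a=np.interp(c[0]-5,r,A)
    print("stn x %.1f lat %.1f gz %.1f mm yawerr %.2f deg droop %.1f (red row %d col %d, collar %d)"%(d@U*1e3,d@N*1e3,(p[2]-.155)*1e3,np.degrees(s['tool_rot'][2]-YAW),np.degrees(a),*c[:3]), "F stn",(s['ft_force'][:2]@U).round(2),(s['ft_force'][:2]@N).round(2),s['ft_force'][2].round(2),"grip",round(s['gripper_force'],1),"t",s['clock'])
    return a
E
python3 - <<'E'
from g import *
where()
a=vision.get_image("side")[:,:,::-1][160:300,250:350]; b=vision.get_image("scene")[:,:,::-1][190:340,200:400]
a=cv2.resize(a,(320,450)); b=cv2.resize(b,(480,360),interpolation=2); o=np.zeros((450,800,3),np.uint8); o[:,:320]=a;o[:360,320:]=b; cv2.imwrite("pics/v7.png",o)
E
```

```text
Traceback (most recent call last):
  File "g.py", line 17, in where
    im=vision.get_image("wrist"); c=collar(im)
                                    ~~~~~~^^^^
  File "h.py", line 17, in collar
    rr=np.nonzero(red.sum(1)>15)[0]; r0=rr.min(); c=int(np.median(np.nonzero(red[r0:r0+10])[1]))
                                        ~~~~~~^^
ValueError: zero-size array to reduction operation minimum which has no identity
```

Run:
```python
from g import *
w=vision.get_image("wrist")[:,:,::-1]; sc=vision.get_image("scene")[:,:,::-1]; sd=vision.get_image("side")[:,:,::-1]
cv2.imwrite("pics/w7.png",w);cv2.imwrite("pics/c7.png",sc);cv2.imwrite("pics/d7.png",sd)
np.save("pics/w7.npy",np.array(cal("wrist"),dtype=object),allow_pickle=True)
o=np.zeros((600,800,3),np.uint8); o[:300,:400]=cv2.resize(w,(400,300)); o[:300,400:]=cv2.resize(sd[150:390,220:420],(400,300))
o[300:,:]=cv2.resize(sc[180:380,190:457],(800,600))[150:450]
cv2.imwrite("pics/v7.png",o)
```

```text
(no output)
```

View pics/v7.png

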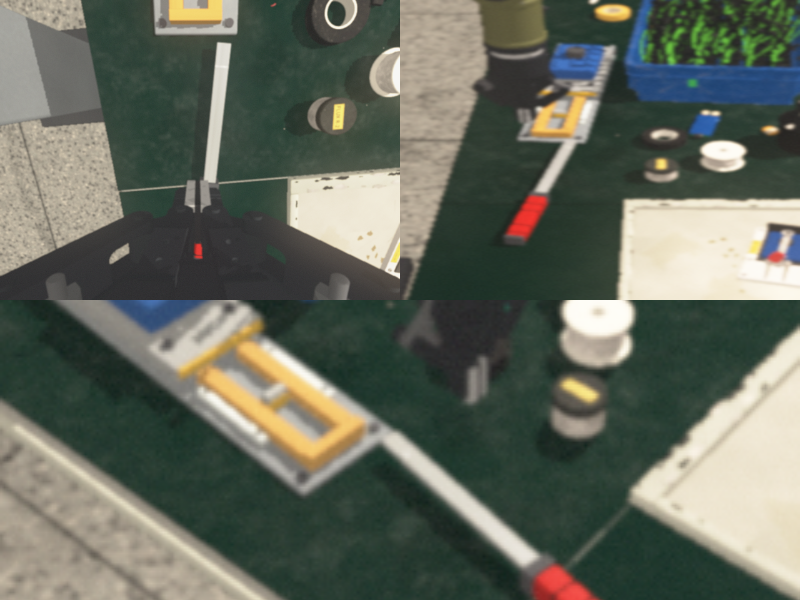

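Run:
```python
from g import *
C=tuple(np.load("pics/w7.npy",allow_pickle=True)); im=cv2.imread("pics/w7.png"); hsv=cv2.cvtColor(im,cv2.COLOR_BGR2HSV).astype(int);H,S,V=hsv[...,0],hsv[...,1],hsv[...,2]
b=(S<60)&(V>110); b[:62]=0;b[286:]=0;b[:,:325]=0;b[:,385:]=0
k,lab,st,ce=cv2.connectedComponentsWithStats(b.astype(np.uint8)); i=1+st[1:,4].argmax(); print(st[i])
ys,xs=np.nonzero(lab==i)
for z in (.021,.019):
    P=onz(C,np.c_[xs,ys],z)[:,:2]; re=cv2.minAreaRect((P*1000).astype(np.float32)); print(z,re,cv2.boxPoints(re).round(1).tolist())
r=np.arange(75,280,5); ed=np.array([(xs[ys==q].min()-.5,xs[ys==q].max()+.5) for q in r])
A=onz(C,np.c_[ed[:,0],r],.021);B=onz(C,np.c_[ed[:,1],r],.021); M=(A+B)/2; p=np.polyfit(M[:,1],M[:,0],1); print("fit",p,"yaw",np.pi/2-np.arctan(p[0]),"w",np.median(B[:,0]-A[:,0]))
im=cv2.imread("pics/d7.png"); C=cal("side"); hsv=cv2.cvtColor(im,cv2.COLOR_BGR2HSV).astype(int);H,S,V=hsv[...,0],hsv[...,1],hsv[...,2]
m=np.zeros(H.shape,bool); m[290:350,260:310]=1
red=m&((H<8)|(H>172))&(S>120)&(V>70); ys,xs=np.nonzero(red); P=onz(C,np.c_[xs,ys],.018)[:,:2]; re=cv2.minAreaRect((P*1000).astype(np.float32)); print("side red",len(xs),re,cv2.boxPoints(re).round(1).tolist())
# shim web from wrist
im=cv2.imread("pics/c7.png"); C=cal("scene"); o=cv2.imread("pics/scene0.png")
for nm,i in(("old",o),("new",im)):
    h=cv2.cvtColor(i,cv2.COLOR_BGR2HSV).astype(int); y=(h[...,0]>12)&(h[...,0]<30)&(h[...,1]>110)&(h[...,2]>120); y[:,:245]=0;y[:,315]=0;y[:245]=0;y[290:]=0;y[:,316:]=0
    yy,xx=np.nonzero(y); print(nm,len(xx),xx.mean(),yy.mean(),xx.max(),yy.max())
```

```text
[ 325   67   46  219 4931]
0.021 ((518.3281860351562, -119.47993469238281), (170.6805877685547, 17.81258201599121), 80.08209991455078) [[494.8999938964844, -202.0], [512.4000244140625, -205.10000610351562], [541.7999877929688, -36.900001525878906], [524.2999877929688, -33.900001525878906]]
0.019 ((518.469970703125, -119.70620727539062), (171.84068298339844, 17.933631896972656), 80.08209991455078) [[494.79998779296875, -202.8000030517578], [512.5, -205.89999389648438], [542.0999755859375, -36.599998474121094], [524.4000244140625, -33.5]]
fit [0.17398495 0.53910218] yaw 1.3985357146784303 w 0.01760798163811661
side red 433 ((492.93084716796875, -277.6970520019531), (122.64602661132812, 34.56155014038086), 80.29952239990234) [[465.6000061035156, -335.20001220703125], [499.6000061035156, -341.1000061035156], [520.2999877929688, -220.1999969482422], [486.20001220703125, -214.3000030517578]]
old 791 283.1137800252844 264.716814159292 310 286
new 791 283.10745891276866 264.7458912768647 310 285
```

Run:
```python
from g import *
C=tuple(np.load("pics/w7.npy",allow_pickle=True)); S=cal("scene"); D=cal("side")
im=cv2.imread("pics/c7.png")
h=cv2.cvtColor(im,cv2.COLOR_BGR2HSV).astype(int); b=(h[...,1]<70)&(h[...,2]>100); 
# blade/collar junction & mid-blade column test: blade centreline in scene at x=340
for c in (330,340,350,360):
    r=np.nonzero(b[:,c])[0]; r=r[(r>268)&(r<330)]; print(c,r.min(),r.max())
    for z in(.021,.006):
        q=onz(S,[(c,(r.min()+r.max())/2)],z)[0]+[.0043,.0013,0]
        # lateral distance from wrist-determined centre line at same z (column fit shifted)
        print("  z",z,q[:2].round(4), "wrist line x", round(.5391+.174*q[1],4))
for z in(.021,.006): print(z,"wrist tip",onz(C,[(357,67)],z)[0],"scene",onz(S,[(319.3,275.7)],z)[0]+[.0043,.0013,0])
# same test with the original scene image (bar upright), line from w2: through (.5166,-.1701) slope -.1955
o=cv2.imread("pics/scene0.png"); h=cv2.cvtColor(o,cv2.COLOR_BGR2HSV).astype(int); b=(h[...,1]<70)&(h[...,2]>100)
for c in(360,380):
    r=np.nonzero(b[:,c])[0]; r=r[(r>295)&(r<335)]; q=onz(S,[(c,(r.min()+r.max())/2)],.021)[0]+[.0043,.0013,0]; print("orig",q[:2],.5166-.1955*(q[1]+.1701),r.min(),r.max())
```

```text
330 280 289
  z 0.021 [ 0.5274 -0.0769] wrist line x 0.5257
  z 0.006 [ 0.5381 -0.0676] wrist line x 0.5273
340 289 298
  z 0.021 [ 0.5206 -0.1139] wrist line x 0.5193
  z 0.006 [ 0.5311 -0.1051] wrist line x 0.5208
350 297 307
  z 0.021 [ 0.5151 -0.1487] wrist line x 0.5132
  z 0.006 [ 0.5256 -0.1404] wrist line x 0.5147
360 306 316
  z 0.021 [ 0.5087 -0.1835] wrist line x 0.5072
  z 0.006 [ 0.5191 -0.1757] wrist line x 0.5085
0.021 wrist tip [ 0.53184981 -0.03510162  0.021     ] scene [ 0.53289263 -0.03788867  0.021     ]
0.006 wrist tip [ 0.5336029  -0.03249735  0.006     ] scene [ 0.54361858 -0.02801287  0.006     ]
orig [ 0.51933472 -0.17502341] 0.517562526194861 303 310
orig [ 0.52870962 -0.22555206] 0.5274408784873638 311 319
```

Emit:
play_rows:
  plan:
    - {"claw": 0.45, "tx": -35, "ty": 1.9, "tz": 0, "turn": 0}
    - {"claw": 0.45, "tx": -45, "ty": 2, "tz": 0, "turn": 0}
    - {"claw": 0.45, "tx": -45, "ty": 2, "tz": 20, "turn": 0}
    - {"claw": 0.45, "tx": -38.8, "ty": 2, "tz": 30, "turn": 0}
    - {"claw": 0.45, "tx": 0, "ty": 0, "tz": 30, "turn": 4.84}
    - {"claw": 0.45, "tx": 0, "ty": 0, "tz": 20, "turn": 0}
    - {"claw": 0.45, "tx": 0, "ty": 0, "tz": 0, "turn": 0}

```text
clock: 12.92
position: [0.4831, -0.3157, 0.2441]
tool_rot: [-3.138, -0.001, 1.398]
ft_force: [-0.7, -0.4, 0.2]
opening: 0.55
gripper_force: 0.0
```

Run:
```python
from g import *
C=cal("wrist"); im=vision.get_image("wrist")[:,:,::-1]; cv2.imwrite("pics/w8.png",im); s=arm.state(); p=s['position']; print(p,s['tool_rot'],s['clock'])
hsv=cv2.cvtColor(np.ascontiguousarray(im),cv2.COLOR_BGR2HSV).astype(int);H,S,V=hsv[...,0],hsv[...,1],hsv[...,2]
b=((H<8)|(H>172))&(S>120)&(V>60); b[:,:220]=0;b[:,420:]=0
ys,xs=np.nonzero(b); P=onz(C,np.c_[xs,ys],.024)[:,:2]; re=cv2.minAreaRect((P*1000).astype(np.float32)); print(len(xs),ys.min(),ys.max(),re,cv2.boxPoints(re).round(1).tolist())
y=s['tool_rot'][2]; u=np.array([np.cos(y),np.sin(y)]); n=np.array([np.sin(y),-np.cos(y)]); Q=P-p[:2]
print("red along tool x %.1f..%.1f, lateral centre %.1f"%((Q@u).min()*1e3,(Q@u).max()*1e3,np.median(Q@n)*1e3))
```

```text
[ 0.48359651 -0.31583542  0.24523162] [-3.14044304e+00 -4.55705047e-04  1.39838312e+00] 12.975
10087 79 292 ((491.7540588378906, -274.05413818359375), (108.33458709716797, 25.01299285888672), 80.07069396972656) [[470.1000061035156, -325.29998779296875], [494.70001220703125, -329.6000061035156], [513.4000244140625, -222.89999389648438], [488.79998779296875, -218.5]]
red along tool x -11.6..96.7, lateral centre 0.9
```

Emit:
play_rows:
  plan:
    - {"claw": 0.45, "tx": 0, "ty": 0.9, "tz": 25, "turn": 0}
    - {"claw": 0.45, "tx": 0, "ty": 0, "tz": 25, "turn": 0}
    - {"claw": 0.45, "tx": 0, "ty": 0, "tz": 15, "turn": 0}
    - {"claw": 0.45, "tx": 0, "ty": 0, "tz": 4.5, "turn": 0}
    - {"claw": 0.45, "tx": 0, "ty": 0, "tz": 0, "turn": 0}
    - {"claw": 1, "tx": 0, "ty": 0, "tz": 0, "turn": 0}
    - {"claw": 1, "tx": 0, "ty": 0, "tz": 0, "turn": 0}
    - {"claw": 1, "tx": 0, "ty": 0, "tz": 0, "turn": 0}
    - {"claw": 1, "tx": 0, "ty": 0, "tz": 0, "turn": 0}
  grip_force: 70

```text
clock: 14.1
position: [0.4848, -0.316, 0.1772]
tool_rot: [3.141, 0.001, 1.399]
ft_force: [-0.9, 0.9, 6.5]
opening: 0.261
gripper_force: 69.5
```

```bash
sed -i 's/XG,HG=.117,.0206/XG,HG=.109,.0206/' g.py
python3 - <<'E'
from g import *
where(); print(arm.state()['position'])
E
```

```text
stn x -387.0 lat 9.4 gz 22.2 mm yawerr -4.83 deg droop -4.5 (red row 41 col 313, collar 35) F stn 0.81 -0.98 6.55 grip 69.5 t 14.1
[ 0.48478049 -0.3159712   0.17723142]
```

Emit:
play_rows:
  plan:
    - {"claw": 1, "tx": 0, "ty": 0, "tz": -5, "turn": 0}
    - {"claw": 1, "tx": 0, "ty": 0, "tz": -8, "turn": 0}
    - {"claw": 1, "tx": 0, "ty": 0, "tz": -8, "turn": 0}
    - {"claw": 1, "tx": 0, "ty": 0, "tz": -7, "turn": 0}
    - {"claw": 1, "tx": 0, "ty": 0, "tz": -5, "turn": 0}
    - {"claw": 1, "tx": 0, "ty": 0, "tz": 0, "turn": 0}

```text
clock: 14.9
position: [0.4848, -0.3159, 0.2096]
tool_rot: [3.141, 0.0, 1.399]
ft_force: [0.4, 1.2, -3.1]
opening: 0.264
gripper_force: 68.6
```

Run:
```python
from g import *
where(); print(arm.state()['position'])
a=0
for tx in (.055,.06): 
    O=on_fulcrum(0.,tx); print(tcp(O,0)[0],O)
```

```text
stn x -386.8 lat 9.4 gz 54.6 mm yawerr -4.83 deg droop -3.6 (red row 42 col 314, collar 37) F stn 1.27 0.31 -3.09 grip 68.6 t 14.9
[ 0.48466917 -0.31577517  0.20929032]
[ 0.48922046 -0.15781798  0.1836    ] [-0.12   0.008]
[ 0.48965888 -0.15283724  0.1836    ] [-0.115  0.008]
```

Emit:
play_rows:
  plan:
    - {"claw": 1, "tx": 0, "ty": 0, "tz": 0, "turn": -2.4}
    - {"claw": 1, "tx": 0, "ty": 0, "tz": 0, "turn": -2.4}
    - {"claw": 1, "tx": 10, "ty": -1.3, "tz": 0, "turn": 0}
    - {"claw": 1, "tx": 20, "ty": -1, "tz": 0, "turn": 0}
    - {"claw": 1, "tx": 20, "ty": -1, "tz": 0, "turn": 0}
    - {"claw": 1, "tx": 20, "ty": -1, "tz": 0, "turn": 0}
    - {"claw": 1, "tx": 20, "ty": -1, "tz": 0, "turn": 0}
    - {"claw": 1, "tx": 20, "ty": -1, "tz": 0, "turn": 0}
    - {"claw": 1, "tx": 20, "ty": -1, "tz": 0, "turn": 0}
    - {"claw": 1, "tx": 20, "ty": -1, "tz": 0, "turn": 0}
    - {"claw": 1, "tx": 10.5, "ty": -1, "tz": 0, "turn": 0}
    - {"claw": 1, "tx": 0, "ty": 0, "tz": 0, "turn": 0}

```text
clock: 16.45
position: [0.4897, -0.154, 0.2092]
tool_rot: [-3.141, -0.0, 1.484]
ft_force: [-0.4, -0.4, -4.0]
opening: 0.265
gripper_force: 68.6
```

```bash
sed -i 's/XG,HG=.109,.0206/XG,HG=.109,.0222/; s/predict(a,XG)\[1\]/predict(a,XG,HG)[1]/; s/np.interp(c\[0\]-5,r,A)/np.interp(c[0]+OFF,r,A)/; s/^from scipy.optimize.*/&\nOFF=0/' g.py
python3 - <<'E'
from g import *
print("row pred level",predict(0,XG,HG)); where()
# tip in scene view
im=vision.get_image("scene")[:,:,::-1]; cv2.imwrite("pics/c9.png",im); im=vision.get_image("side")[:,:,::-1]; cv2.imwrite("pics/d9.png",im)
o=np.zeros((600,800,3),np.uint8); o[:,:]=0
a=cv2.resize(cv2.imread("pics/c9.png")[210:330,220:360],(560,480),interpolation=2); b=cv2.resize(cv2.imread("pics/d9.png")[200:290,270:330],(240,480)[::1],interpolation=2); o[:480,:560]=a;o[:480,560:]=b[:, :240]; cv2.imwrite("pics/v9.png",o)
E
```

```text
row pred level [312.28084467  42.12132078]
stn x -225.2 lat 0.1 gz 54.2 mm yawerr 0.08 deg droop -0.9 (red row 41 col 315, collar 34) F stn -0.41 -0.35 -3.97 grip 68.6 t 16.45
```

Emit:
play_rows:
  plan:
    - {"claw": 1, "tx": 0, "ty": 0, "tz": 10, "turn": 0}
    - {"claw": 1, "tx": 0, "ty": 0, "tz": 8, "turn": 0}
    - {"claw": 1, "tx": 0, "ty": 0, "tz": 4, "turn": 0}
    - {"claw": 1, "tx": 0, "ty": 0, "tz": 2, "turn": 0}
    - {"claw": 1, "tx": 0, "ty": 0, "tz": 2, "turn": 0}
    - {"claw": 1, "tx": 0, "ty": 0, "tz": 1, "turn": 0}
    - {"claw": 1, "tx": 0, "ty": 0, "tz": 0, "turn": 0}

```text
clock: 17.48
position: [0.4895, -0.1551, 0.1824]
tool_rot: [3.142, -0.0, 1.483]
ft_force: [-0.5, -2.0, 0.4]
opening: 0.267
gripper_force: 69.3
```

Emit:
play_rows:
  plan:
    - {"claw": 1, "tx": 0, "ty": 0, "tz": 1.5, "turn": 0}
    - {"claw": 1, "tx": 0, "ty": 0, "tz": 1.5, "turn": 0}
    - {"claw": 1, "tx": 0, "ty": 0, "tz": 1, "turn": 0}
    - {"claw": 1, "tx": 0, "ty": 0, "tz": 0, "turn": 0}

```text
clock: 17.98
position: [0.4895, -0.155, 0.1781]
tool_rot: [-3.141, -0.0, 1.483]
ft_force: [-0.7, -0.9, 2.9]
opening: 0.265
gripper_force: 69.5
```

Run:
```python
from g import *
where()
```

```text
stn x -226.2 lat 0.0 gz 23.1 mm yawerr -0.02 deg droop -3.4 (red row 38 col 314, collar 30) F stn -0.92 -0.63 2.86 grip 69.5 t 17.975
```

Emit:
play_rows:
  plan:
    - {"claw": 0.62, "tx": 0, "ty": 0, "tz": 0, "turn": 0}
    - {"claw": 0.62, "tx": 0, "ty": 0, "tz": 0, "turn": 0}
    - {"claw": 1, "tx": 0, "ty": 0, "tz": 0, "turn": 0}
    - {"claw": 1, "tx": 0, "ty": 0, "tz": 0, "turn": 0}
    - {"claw": 1, "tx": 0, "ty": 0, "tz": 0, "turn": 0}
  grip_force: 20

```text
clock: 18.65
position: [0.4899, -0.155, 0.1782]
tool_rot: [3.141, -0.0, 1.483]
ft_force: [0.5, 0.3, 1.5]
opening: 0.275
gripper_force: 22.0
```

Run:
```python
from g import *
where()
```

```text
stn x -226.1 lat 0.4 gz 23.2 mm yawerr -0.01 deg droop -3.4 (red row 38 col 314, collar 32) F stn 0.36 0.45 1.47 grip 22.0 t 18.65
```

Emit:
play_rows:
  plan:
    - {"claw": 1, "tx": 0, "ty": 0, "tz": -2, "turn": 0}
    - {"claw": 1, "tx": 0, "ty": 0, "tz": -4, "turn": 0}
    - {"claw": 1, "tx": 0, "ty": 0, "tz": -4, "turn": 0}
    - {"claw": 1, "tx": 0, "ty": 0, "tz": -4, "turn": 0}
    - {"claw": 1, "tx": 0, "ty": 0, "tz": -4, "turn": 0}
    - {"claw": 1, "tx": 0, "ty": 0, "tz": -4, "turn": 0}
    - {"claw": 1, "tx": 0, "ty": 0, "tz": -4, "turn": 0}
    - {"claw": 1, "tx": 0, "ty": 0, "tz": 0, "turn": 0}

```text
clock: 19.7
position: [0.4896, -0.1551, 0.2045]
tool_rot: [3.141, 0.0, 1.482]
ft_force: [0.4, -1.3, -3.4]
opening: 0.273
gripper_force: 20.9
```

Run:
```python
from g import *
where()
```

```text
stn x -226.3 lat 0.2 gz 49.5 mm yawerr -0.03 deg droop 4.5 (red row 49 col 316, collar 7) F stn -1.27 0.51 -3.36 grip 20.9 t 19.7
```

Emit:
play_rows:
  plan:
    - {"claw": 1, "tx": 0, "ty": 0, "tz": -4, "turn": 0}
    - {"claw": 1, "tx": 0, "ty": 0, "tz": -4, "turn": 0}
    - {"claw": 1, "tx": 0, "ty": 0, "tz": -4, "turn": 0}
    - {"claw": 1, "tx": 0, "ty": 0, "tz": -4, "turn": 0}
    - {"claw": 1, "tx": 0, "ty": 0, "tz": -4, "turn": 0}
    - {"claw": 1, "tx": 0, "ty": 0, "tz": -4, "turn": 0}
    - {"claw": 1, "tx": 0, "ty": 0, "tz": -4, "turn": 0}
    - {"claw": 1, "tx": 0, "ty": 0, "tz": -4, "turn": 0}
    - {"claw": 1, "tx": 0, "ty": 0, "tz": -3, "turn": 0}
    - {"claw": 1, "tx": 0, "ty": 0, "tz": 0, "turn": 0}

```text
clock: 21.0
position: [0.4896, -0.1551, 0.2394]
tool_rot: [3.141, 0.0, 1.483]
ft_force: [-0.2, -0.5, -2.9]
opening: 0.276
gripper_force: 20.8
```

```bash
cat >> g.py <<'E'
def fulc_state(XGv=XG):
    "assume blade on rod: droop, tip and shoulder from measured grip position"
    p=arm.state()['position']; g=np.array([(p[:2]-F)@U,p[2]-.155])
    f=lambda a: gap(O_from(a,-XGv,HG,g),a); a=brentq(f,-.15,.6); O=O_from(a,-XGv,HG,g)
    print("if on rod: droop %.1f tip %s top@70 %.1f shoulder bot %s"%(np.degrees(a),(pt(O,a,.175,.0175)*1e3).round(1),top_at(O,a)*1e3,(pt(O,a,0,0)*1e3).round(1)))
E
python3 - <<'E'
from g import *
where(); fulc_state()
E
```

```text
stn x -226.3 lat 0.2 gz 84.4 mm yawerr -0.03 deg droop 13.7 (red row 66 col 316, collar 29) F stn -0.52 -0.14 -2.95 grip 20.8 t 21.0
if on rod: droop 13.4 tip [49.  14.1] top@70 12.7 shoulder bot [-125.3   37.5]
```

Run:
```python
from g import *
s=arm.state()['position']; g0=np.array([(s[:2]-F)@U,s[2]-.155])
for tx,tz in((.060,.0075),(.070,.0075),(.080,.0075),(.087,.0075)):
    a=brentq(lambda a: pt(on_fulcrum(a,tx),a,.175,.0175)[1]-tz,.0,.5); O=on_fulcrum(a,tx); g=tcp(O,a)[1]; print(tx,np.degrees(a).round(1),(g*1e3).round(1),"delta",((g-g0)*1e3).round(1),"top70",top_at(O,a))
```

```text
0.06 17.0 [-210.2   95. ] delta [16.  10.8] top70 0.00810279333481257
0.07 14.6 [-203.6   83.7] delta [22.6 -0.6] top70 0.011117004607519451
0.08 12.8 [-195.9   75.1] delta [30.4 -9.2] top70 0.01336328052510279
0.087 11.8 [-190.    70.1] delta [ 36.2 -14.1] top70 0.014624282811292383
```

Emit:
play_rows:
  plan:
    - {"claw": 1, "tx": 4, "ty": -0.1, "tz": -3, "turn": 0}
    - {"claw": 1, "tx": 4, "ty": -0.1, "tz": -3, "turn": 0}
    - {"claw": 1, "tx": 4, "ty": 0, "tz": -3, "turn": 0}
    - {"claw": 1, "tx": 4, "ty": 0, "tz": -1.8, "turn": 0}
    - {"claw": 1, "tx": 0, "ty": 0, "tz": 0, "turn": 0}

```text
clock: 21.68
position: [0.4909, -0.1386, 0.2501]
tool_rot: [3.141, -0.0, 1.483]
ft_force: [0.6, 0.9, -3.5]
opening: 0.278
gripper_force: 20.7
```

Run:
```python
from g import *
where(); fulc_state()
```

```text
stn x -209.7 lat -0.0 gz 95.1 mm yawerr 0.02 deg droop 17.6 (red row 74 col 316, collar 40) F stn 0.96 0.55 -3.51 grip 20.7 t 21.675
if on rod: droop 17.0 tip [60.3  7.4] top@70 8.1 shoulder bot [-112.2   41.9]
```

Emit:
play_rows:
  plan:
    - {"claw": 1, "tx": 2.2, "ty": 0, "tz": 3.8, "turn": 0}
    - {"claw": 1, "tx": 2.2, "ty": 0, "tz": 3.8, "turn": 0}
    - {"claw": 1, "tx": 2.2, "ty": 0, "tz": 3.8, "turn": 0}
    - {"claw": 1, "tx": 2.6, "ty": 0, "tz": 2.8, "turn": 0}
    - {"claw": 1, "tx": 2.6, "ty": 0, "tz": 2.9, "turn": 0}
    - {"claw": 1, "tx": 2.6, "ty": 0, "tz": 2.9, "turn": 0}
    - {"claw": 1, "tx": 0, "ty": 0, "tz": 0, "turn": 0}

```text
clock: 22.6
position: [0.4921, -0.1242, 0.2297]
tool_rot: [-3.141, -0.001, 1.483]
ft_force: [0.2, 0.8, -0.7]
opening: 0.282
gripper_force: 20.8
```

Run:
```python
from g import *
where(); fulc_state()
```

```text
stn x -195.2 lat -0.1 gz 74.7 mm yawerr 0.01 deg droop 13.2 (red row 65 col 316, collar 28) F stn 0.81 0.11 -0.67 grip 20.8 t 22.6
if on rod: droop 12.8 tip [80.7  7.4] top@70 13.4 shoulder bot [-93.9  29. ]
```

Emit:
play_rows:
  plan:
    - {"claw": 1, "tx": 2, "ty": 0, "tz": 2, "turn": 0}
    - {"claw": 1, "tx": 2, "ty": 0, "tz": 2, "turn": 0}
    - {"claw": 1, "tx": 1.5, "ty": 0, "tz": 1, "turn": 0}
    - {"claw": 1, "tx": 0, "ty": 0, "tz": 0, "turn": 0}

```text
clock: 23.15
position: [0.4925, -0.1191, 0.2249]
tool_rot: [-3.142, -0.0, 1.483]
ft_force: [-0.1, -0.6, -0.1]
opening: 0.273
gripper_force: 20.9
```

Run:
```python
from g import *
where(); fulc_state()
s=arm.state()['position']; g0=np.array([(s[:2]-F)@U,s[2]-.155])
for e in(.015,.018,.020,.022,.024,.025):
    a=brentq(lambda a: top_at(on_fulcrum(a,.086),a)-e,-.2,.5); O=on_fulcrum(a,.086); g=tcp(O,a)[1]; print(e,np.degrees(a).round(1),"delta",((g-g0)*1e3).round(1),"sh",pt(O,a,0,0))
im=vision.get_image("scene"); cv2.imwrite("pics/c10.png",im[:,:,::-1]); cv2.imwrite("pics/d10.png",vision.get_image("side")[:,:,::-1])
```

```text
stn x -190.2 lat -0.1 gz 69.9 mm yawerr -0.02 deg droop 12.2 (red row 63 col 316, collar 25) F stn -0.6 -0.06 -0.12 grip 20.9 t 23.15
if on rod: droop 11.7 tip [86.9  7.6] top@70 14.7 shoulder bot [-88.   26.1]
0.015 11.5 delta [-1.2 -0.6] sh [-0.08897985  0.02587737]
0.018 9.0 delta [-3.5 -8.8] sh [-0.08957578  0.02212747]
0.02 7.4 delta [ -4.8 -14.3] sh [-0.0897963   0.01957977]
0.022 5.8 delta [ -5.9 -19.9] sh [-0.08987277  0.01700817]
0.024 4.1 delta [ -6.7 -25.6] sh [-0.08980409  0.01442517]
0.025 3.3 delta [ -7.1 -28.4] sh [-0.08971528  0.01313333]
```

Emit:
play_rows:
  plan:
    - {"claw": 1, "tx": -1, "ty": 0, "tz": 3, "turn": 0}
    - {"claw": 1, "tx": -1, "ty": 0, "tz": 3, "turn": 0}
    - {"claw": 1, "tx": -1, "ty": 0, "tz": 3, "turn": 0}
    - {"claw": 1, "tx": -1, "ty": 0, "tz": 3, "turn": 0}
    - {"claw": 1, "tx": -0.7, "ty": 0, "tz": 2.5, "turn": 0}
    - {"claw": 1, "tx": -0.5, "ty": 0, "tz": 2.5, "turn": 0}
    - {"claw": 1, "tx": -0.5, "ty": 0, "tz": 2.5, "turn": 0}
    - {"claw": 1, "tx": -0.5, "ty": 0, "tz": 2.5, "turn": 0}
    - {"claw": 1, "tx": -0.4, "ty": 0, "tz": 2, "turn": 0}
    - {"claw": 1, "tx": 0, "ty": 0, "tz": 0, "turn": 0}

```text
clock: 24.55
position: [0.4921, -0.1246, 0.2006]
tool_rot: [-3.141, -0.002, 1.484]
ft_force: [0.8, 5.7, 0.8]
opening: 0.279
gripper_force: 21.1
```

```bash
cat >> g.py <<'E'
def bedlift(ref="pics/c10.png",rd="pics/d10.png",zs=(.005,.01)):
    for n,rf in(("scene",ref),("side",rd)):
        a=cv2.imread(rf); b=np.ascontiguousarray(vision.get_image(n)[:,:,::-1]); C=cal(n)
        P=lambda z: np.array([*(F+U*.080),z]); c=proj(C,P(.031))[0]; d=(proj(C,P(.041))[0]-c)
        x,y=int(c[0]),int(c[1]); w=14
        A=cv2.resize(a[y-w:y+w,x-w:x+w],None,fx=4,fy=4,interpolation=2); B=b[y-w-14:y+w+14,x-w-14:x+w+14]; B=cv2.resize(B,None,fx=4,fy=4,interpolation=2)
        m=cv2.matchTemplate(B,A,cv2.TM_CCOEFF_NORMED); _,v,_,l=cv2.minMaxLoc(m); sh=(np.array(l)/4-14)
        print(n,"shift px",sh,"corr %.2f"%v,"px per 10mm",d.round(2),"lift mm %.1f"%(10*(sh@d)/(d@d)*200/190))
E
python3 - <<'E'
from g import *
where(); fulc_state(); bedlift()
E
```

```text
stn x -195.6 lat -0.0 gz 45.6 mm yawerr 0.07 deg droop 3.3 (red row 47 col 316, collar 4) F stn 5.77 0.27 0.75 grip 21.1 t 24.55
if on rod: droop 4.5 tip [87.2 18.7] top@70 23.5 shoulder bot [-88.7  14.9]
scene shift px [-0.5  -2.25] corr 0.95 px per 10mm [-0.34 -2.88] lift mm 8.3
side shift px [-0.5  -1.75] corr 0.92 px per 10mm [-0.16 -2.57] lift mm 7.3
```

Emit:
play_rows:
  plan:
    - {"claw": 1, "tx": -0.4, "ty": 0, "tz": 1.5, "turn": 0}
    - {"claw": 1, "tx": -0.3, "ty": 0, "tz": 1.3, "turn": 0}
    - {"claw": 1, "tx": 0, "ty": 0, "tz": 0, "turn": 0}
    - {"claw": 1, "tx": 0, "ty": 0, "tz": 0, "turn": 0}
  grip_force: 60

```text
clock: 25.2
position: [0.4922, -0.1248, 0.1981]
tool_rot: [-3.141, -0.003, 1.485]
ft_force: [0.0, 6.3, 4.8]
opening: 0.265
gripper_force: 63.5
```

Run:
```python
from g import *
where(); fulc_state(); bedlift()
```

```text
stn x -195.9 lat 0.0 gz 43.1 mm yawerr 0.10 deg droop 2.6 (red row 46 col 316, collar 3) F stn 6.26 -0.53 4.84 grip 63.5 t 25.2
if on rod: droop 3.8 tip [87.2 19.8] top@70 24.4 shoulder bot [-88.6  13.8]
scene shift px [-0.5 -2.5] corr 0.95 px per 10mm [-0.34 -2.88] lift mm 9.2
side shift px [-0.5 -2. ] corr 0.90 px per 10mm [-0.16 -2.57] lift mm 8.3
```

Emit:
play_rows:
  plan:
    - {"claw": 1, "tx": 2, "ty": 0, "tz": 0.13, "turn": 0}
    - {"claw": 1, "tx": 2, "ty": 0, "tz": 0.13, "turn": 0}
    - {"claw": 1, "tx": 2, "ty": 0, "tz": 0.13, "turn": 0}
    - {"claw": 1, "tx": 1, "ty": 0, "tz": 0.06, "turn": 0}

```text
clock: 25.85
position: [0.4918, -0.1233, 0.198]
tool_rot: [3.141, 0.006, 1.479]
ft_force: [-1.0, -9.7, 4.5]
opening: 0.269
gripper_force: 63.6
```

Emit:
play_rows:
  plan:
    - {"claw": 1, "tx": 2, "ty": 0, "tz": 0.13, "turn": 0}
    - {"claw": 1, "tx": 2, "ty": 0, "tz": 0.13, "turn": 0}
    - {"claw": 1, "tx": 2, "ty": 0, "tz": 0.13, "turn": 0}
    - {"claw": 1, "tx": 2, "ty": 0, "tz": 0.13, "turn": 0}

```text
clock: 26.35
position: [0.4924, -0.1176, 0.1976]
tool_rot: [3.14, 0.009, 1.475]
ft_force: [-2.4, -13.1, 4.6]
opening: 0.261
gripper_force: 63.6
```

Run:
```python
from g import *
where(); fulc_state(); bedlift()
```

```text
stn x -188.7 lat -0.4 gz 42.6 mm yawerr -0.46 deg droop 1.9 (red row 45 col 315, collar 1) F stn -13.27 -1.22 4.6 grip 63.6 t 26.35
if on rod: droop 3.8 tip [94.8 19.3] top@70 24.4 shoulder bot [-81.   13.3]
scene shift px [-0.5 -2.5] corr 0.95 px per 10mm [-0.34 -2.88] lift mm 9.2
side shift px [ 0. -2.] corr 0.92 px per 10mm [-0.16 -2.57] lift mm 8.2
```

Emit:
play_rows:
  plan:
    - {"claw": 1, "tx": 2, "ty": 0, "tz": 0.13, "turn": 0}
    - {"claw": 1, "tx": 2, "ty": 0, "tz": 0.13, "turn": 0}
    - {"claw": 1, "tx": 2, "ty": 0, "tz": 0.13, "turn": 0}
    - {"claw": 1, "tx": 2, "ty": 0, "tz": 0.13, "turn": 0}

```text
clock: 27.0
position: [0.4933, -0.1103, 0.1973]
tool_rot: [3.139, 0.01, 1.474]
ft_force: [-1.6, -14.6, 5.5]
opening: 0.265
gripper_force: 63.8
```

Emit:
play_rows:
  plan:
    - {"claw": 1, "tx": 2, "ty": 0, "tz": 0.13, "turn": 0}
    - {"claw": 1, "tx": 2, "ty": 0, "tz": 0.13, "turn": 0}
    - {"claw": 1, "tx": 2, "ty": 0, "tz": 0.13, "turn": 0}

```text
clock: 27.38
position: [0.4939, -0.1044, 0.1969]
tool_rot: [3.139, 0.01, 1.474]
ft_force: [-1.4, -14.8, 6.4]
opening: 0.266
gripper_force: 63.8
```

Run:
```python
from g import *
where(); fulc_state(); bedlift()
```

```text
stn x -175.4 lat -0.0 gz 41.9 mm yawerr -0.54 deg droop 2.0 (red row 45 col 315, collar 1) F stn -14.9 -0.13 6.35 grip 63.8 t 27.375
if on rod: droop 3.8 tip [108.1  18.3] top@70 24.4 shoulder bot [-67.7  12.5]
scene shift px [-0.5 -2.5] corr 0.95 px per 10mm [-0.34 -2.88] lift mm 9.2
side shift px [ 0.5 -2.5] corr 0.92 px per 10mm [-0.16 -2.57] lift mm 10.1
```

Emit:
play_rows:
  plan:
    - {"claw": 1, "tx": 2, "ty": 0, "tz": 0.13, "turn": 0}
    - {"claw": 1, "tx": 2, "ty": 0, "tz": 0.13, "turn": 0}
    - {"claw": 1, "tx": 2, "ty": 0, "tz": 0.13, "turn": 0}
    - {"claw": 1, "tx": 2, "ty": 0, "tz": 0.13, "turn": 0}
    - {"claw": 1, "tx": 2, "ty": 0, "tz": 0.13, "turn": 0}

```text
clock: 28.15
position: [0.4949, -0.0946, 0.1963]
tool_rot: [3.139, 0.01, 1.473]
ft_force: [-1.5, -16.4, 4.6]
opening: 0.264
gripper_force: 63.8
```

Emit:
play_rows:
  plan:
    - {"claw": 1, "tx": 2, "ty": 0, "tz": 0.13, "turn": 0}
    - {"claw": 1, "tx": 2, "ty": 0, "tz": 0.13, "turn": 0}

```text
clock: 28.4
position: [0.4953, -0.0907, 0.1961]
tool_rot: [3.139, 0.01, 1.473]
ft_force: [-1.3, -15.5, 7.0]
opening: 0.262
gripper_force: 63.9
```

Emit:
play_rows:
  plan:
    - {"claw": 1, "tx": 2, "ty": 0, "tz": 0.13, "turn": 0}
    - {"claw": 1, "tx": 2, "ty": 0, "tz": 0.13, "turn": 0}

```text
clock: 28.65
position: [0.4956, -0.0867, 0.1958]
tool_rot: [3.139, 0.01, 1.473]
ft_force: [-1.3, -14.5, 6.5]
opening: 0.262
gripper_force: 63.8
```

Emit:
play_rows:
  plan:
    - {"claw": 1, "tx": 1.5, "ty": 0, "tz": 0.1, "turn": 0}
    - {"claw": 1, "tx": 1.5, "ty": 0, "tz": 0.1, "turn": 0}

```text
clock: 28.9
position: [0.496, -0.0836, 0.1955]
tool_rot: [3.139, 0.01, 1.473]
ft_force: [-0.7, -15.5, 5.9]
opening: 0.262
gripper_force: 63.8
```

Emit:
play_rows:
  plan:
    - {"claw": 1, "tx": 1.5, "ty": 0, "tz": 0.1, "turn": 0}
    - {"claw": 1, "tx": 1.5, "ty": 0, "tz": 0.1, "turn": 0}

```text
clock: 29.15
position: [0.4962, -0.0807, 0.1954]
tool_rot: [3.139, 0.01, 1.473]
ft_force: [-1.3, -15.2, 6.8]
opening: 0.268
gripper_force: 63.8
```

Emit:
play_rows:
  plan:
    - {"claw": 1, "tx": 1.5, "ty": 0, "tz": 0.1, "turn": 0}
    - {"claw": 1, "tx": 1.5, "ty": 0, "tz": 0.1, "turn": 0}

```text
clock: 29.4
position: [0.4965, -0.0777, 0.1952]
tool_rot: [3.139, 0.01, 1.473]
ft_force: [-1.4, -15.5, 6.4]
opening: 0.265
gripper_force: 63.8
```

Emit:
play_rows:
  plan:
    - {"claw": 1, "tx": 1.5, "ty": 0, "tz": 0.1, "turn": 0}
    - {"claw": 1, "tx": 1, "ty": 0, "tz": 0.1, "turn": 0}

```text
clock: 29.65
position: [0.4967, -0.0752, 0.195]
tool_rot: [3.139, 0.01, 1.473]
ft_force: [-1.1, -14.7, 7.2]
opening: 0.261
gripper_force: 63.9
```

Emit:
play_rows:
  plan:
    - {"claw": 1, "tx": 1, "ty": 0, "tz": 0.1, "turn": 0}
    - {"claw": 1, "tx": 1, "ty": 0, "tz": 0.1, "turn": 0}

```text
clock: 29.9
position: [0.4968, -0.0737, 0.1948]
tool_rot: [3.139, 0.011, 1.473]
ft_force: [-1.7, -18.4, 7.5]
opening: 0.263
gripper_force: 64.0
```

Run:
```python
from g import *
where(); fulc_state(); bedlift()
h=cv2.cvtColor(np.ascontiguousarray(vision.get_image("scene")[:,:,::-1]),cv2.COLOR_BGR2HSV).astype(int); y=(h[...,0]>12)&(h[...,0]<30)&(h[...,1]>110)&(h[...,2]>120); y[:,:245]=0;y[:,316:]=0;y[:245]=0;y[290:]=0
yy,xx=np.nonzero(y); print(len(xx),xx.max(),yy.max(), onz(cal("scene"),[(xx[yy>=yy.max()-1].mean(),yy.max())],.006)+[.0043,.0013,0])
```

```text
stn x -144.5 lat 0.2 gz 39.8 mm yawerr -0.60 deg droop 2.0 (red row 45 col 315, collar 1) F stn -18.51 -0.08 7.5 grip 64.0 t 29.9
if on rod: droop 3.8 tip [138.6  16.3] top@70 24.4 shoulder bot [-37.2  10.4]
scene shift px [-0.5 -2.5] corr 0.96 px per 10mm [-0.34 -2.88] lift mm 9.2
side shift px [ 2.5 -2. ] corr 0.87 px per 10mm [-0.16 -2.57] lift mm 7.5
444 299 276 [[0.48412459 0.04085121 0.006     ]]
```

Emit:
play_rows:
  plan:
    - {"claw": 1, "tx": 1, "ty": 0, "tz": 0.05, "turn": 0}
    - {"claw": 1, "tx": 0.7, "ty": 0, "tz": 0.05, "turn": 0}

```text
clock: 30.35
position: [0.4968, -0.0731, 0.1949]
tool_rot: [3.138, 0.012, 1.471]
ft_force: [-1.8, -19.7, 8.1]
opening: 0.269
gripper_force: 64.1
```

Emit:
play_rows:
  plan:
    - {"claw": 1, "tx": 1, "ty": 0, "tz": 0, "turn": 0}
    - {"claw": 1, "tx": 0.5, "ty": 0, "tz": 0, "turn": 0}

```text
clock: 30.6
position: [0.4968, -0.0724, 0.1949]
tool_rot: [3.138, 0.013, 1.47]
ft_force: [-2.1, -21.4, 8.8]
opening: 0.263
gripper_force: 64.1
```

Emit:
play_rows:
  plan:
    - {"claw": 1, "tx": 1, "ty": 0, "tz": 0, "turn": 0}
    - {"claw": 1, "tx": 0.7, "ty": 0, "tz": 0, "turn": 0}

```text
clock: 30.85
position: [0.4968, -0.0718, 0.195]
tool_rot: [3.138, 0.015, 1.469]
ft_force: [-2.6, -24.2, 9.0]
opening: 0.262
gripper_force: 64.2
```

Run:
```python
from g import *
where(); fulc_state(); bedlift()
```

```text
stn x -142.7 lat 0.0 gz 40.0 mm yawerr -0.79 deg droop 2.0 (red row 45 col 315, collar 1) F stn -24.37 -0.44 9.0 grip 64.2 t 30.85
if on rod: droop 3.9 tip [140.4  15.9] top@70 24.2 shoulder bot [-35.4  10.4]
scene shift px [-0.5 -2.5] corr 0.96 px per 10mm [-0.34 -2.88] lift mm 9.2
side shift px [ 2.75 -2.25] corr 0.88 px per 10mm [-0.16 -2.57] lift mm 8.5
```

Emit:
play_rows:
  plan:
    - {"claw": 1, "tx": -1.5, "ty": 0, "tz": 0, "turn": 0}
    - {"claw": 1, "tx": -1.5, "ty": 0, "tz": 0, "turn": 0}
    - {"claw": 1, "tx": -1.5, "ty": 0, "tz": 0, "turn": 0}
    - {"claw": 1, "tx": 0, "ty": 0, "tz": 0, "turn": 0}

```text
clock: 31.5
position: [0.4969, -0.0728, 0.1948]
tool_rot: [3.139, 0.01, 1.473]
ft_force: [-1.8, -15.0, 7.6]
opening: 0.263
gripper_force: 64.1
```

Emit:
play_rows:
  plan:
    - {"claw": 1, "tx": 0, "ty": 0, "tz": -1, "turn": 0}
    - {"claw": 1, "tx": 0, "ty": 0, "tz": -1, "turn": 0}
    - {"claw": 1, "tx": 0, "ty": 0, "tz": -1, "turn": 0}
    - {"claw": 1, "tx": 0, "ty": 0, "tz": -1, "turn": 0}
    - {"claw": 1, "tx": 0, "ty": 0, "tz": -1, "turn": 0}
    - {"claw": 1, "tx": 0, "ty": 0, "tz": -1, "turn": 0}
    - {"claw": 1, "tx": 0, "ty": 0, "tz": 0, "turn": 0}

```text
clock: 32.38
position: [0.497, -0.0723, 0.2]
tool_rot: [3.139, 0.009, 1.473]
ft_force: [-0.7, -13.1, -0.6]
opening: 0.265
gripper_force: 63.0
```

Run:
```python
from g import *
where(); fulc_state(); bedlift()
```

```text
stn x -143.1 lat 0.3 gz 45.0 mm yawerr -0.56 deg droop 4.6 (red row 49 col 316, collar 6) F stn -13.11 0.42 -0.62 grip 63.0 t 32.375
if on rod: droop 5.9 tip [138.9  11.2] top@70 21.8 shoulder bot [-36.9  11.8]
scene shift px [-0.25 -2.  ] corr 0.97 px per 10mm [-0.34 -2.88] lift mm 7.3
side shift px [ 2.5 -2. ] corr 0.90 px per 10mm [-0.16 -2.57] lift mm 7.5
```

Emit:
play_rows:
  plan:
    - {"claw": 1, "tx": -0.2, "ty": 0, "tz": -1, "turn": 0}
    - {"claw": 1, "tx": -0.2, "ty": 0, "tz": -1, "turn": 0}
    - {"claw": 1, "tx": -0.2, "ty": 0, "tz": -1, "turn": 0}
    - {"claw": 1, "tx": -0.2, "ty": 0, "tz": -1, "turn": 0}
    - {"claw": 1, "tx": 0, "ty": 0, "tz": 0, "turn": 0}

```text
clock: 33.15
position: [0.4972, -0.0716, 0.204]
tool_rot: [3.139, 0.007, 1.475]
ft_force: [0.2, -8.8, -0.2]
opening: 0.262
gripper_force: 62.9
```

Emit:
play_rows:
  plan:
    - {"claw": 1, "tx": -0.2, "ty": 0, "tz": -1, "turn": 0}
    - {"claw": 1, "tx": -0.2, "ty": 0, "tz": -1, "turn": 0}
    - {"claw": 1, "tx": 0, "ty": 0, "tz": 0, "turn": 0}

```text
clock: 33.52
position: [0.4973, -0.0714, 0.2057]
tool_rot: [3.139, 0.006, 1.476]
ft_force: [-0.2, -7.8, -4.9]
opening: 0.264
gripper_force: 62.4
```

Run:
```python
from g import *
where(); fulc_state(); bedlift()
```

```text
stn x -142.2 lat 0.5 gz 50.7 mm yawerr -0.39 deg droop 8.0 (red row 55 col 316, collar 14) F stn -7.8 0.46 -4.89 grip 62.4 t 33.525
if on rod: droop 8.2 tip [138.3   5.8] top@70 19.1 shoulder bot [-37.4  13.3]
scene shift px [-0.25 -1.25] corr 0.98 px per 10mm [-0.34 -2.88] lift mm 4.6
side shift px [ 2.25 -2.  ] corr 0.83 px per 10mm [-0.16 -2.57] lift mm 7.6
```

Run:
```python
from g import *
s=arm.state()['position']; g0=np.array([(s[:2]-F)@U,s[2]-.155]); pr=g0
for tx,tz in((.130,.0068),(.115,.0072),(.100,.0075),(.085,.0078),(.072,.0078),(.06,.008),(.05,.009)):
    a=brentq(lambda a: pt(on_fulcrum(a,tx),a,.175,.0175)[1]-tz,.0,.5); O=on_fulcrum(a,tx); g=tcp(O,a)[1]; print(tx,np.degrees(a).round(1),(g*1e3).round(1),"step",((g-pr)*1e3).round(1),"top70",top_at(O,a).round(4)); pr=g
```

```text
0.13 8.2 [-150.4   52.1] step [-8.2  1.4] top70 0.019
0.115 9.1 [-164.7   56.7] step [-14.3   4.6] top70 0.0179
0.1 10.3 [-178.6   62.8] step [-13.9   6.1] top70 0.0165
0.085 11.9 [-192.    70.8] step [-13.4   8. ] top70 0.0145
0.072 14.0 [-202.4   81. ] step [-10.5  10.2] top70 0.0119
0.06 16.5 [-210.9   93.4] step [-8.5 12.4] top70 0.0087
0.05 18.7 [-217.5  104.5] step [-6.6 11.1] top70 0.0059
```

Emit:
play_rows:
  plan:
    - {"claw": 1, "tx": -2, "ty": 0, "tz": -0.28, "turn": 0}
    - {"claw": 1, "tx": -2, "ty": 0, "tz": -0.28, "turn": 0}
    - {"claw": 1, "tx": -3, "ty": 0, "tz": -0.42, "turn": 0}
    - {"claw": 1, "tx": -4, "ty": 0, "tz": -0.56, "turn": 0}
    - {"claw": 1, "tx": -4, "ty": 0, "tz": -0.56, "turn": 0}

```text
clock: 34.3
position: [0.4955, -0.0817, 0.2081]
tool_rot: [-3.141, -0.001, 1.484]
ft_force: [0.3, 0.1, -5.1]
opening: 0.264
gripper_force: 62.2
```

Run:
```python
from g import *
where(); fulc_state(); bedlift()
```

```text
stn x -152.7 lat -0.4 gz 53.1 mm yawerr 0.04 deg droop 8.5 (red row 56 col 316, collar 16) F stn 0.11 0.27 -5.15 grip 62.2 t 34.3
if on rod: droop 8.5 tip [126.7   6.7] top@70 18.7 shoulder bot [-49.   15.2]
scene shift px [-0.25 -1.25] corr 0.98 px per 10mm [-0.34 -2.88] lift mm 4.6
side shift px [ 1.5  -1.75] corr 0.92 px per 10mm [-0.16 -2.57] lift mm 6.8
```

Emit:
play_rows:
  plan:
    - {"claw": 1, "tx": -6, "ty": 0, "tz": -0.9, "turn": 0}
    - {"claw": 1, "tx": -6, "ty": 0, "tz": -0.9, "turn": 0}
    - {"claw": 1, "tx": -6, "ty": 0, "tz": -0.9, "turn": 0}
    - {"claw": 1, "tx": -6, "ty": 0, "tz": -0.9, "turn": 0}
    - {"claw": 1, "tx": -6, "ty": 0, "tz": -0.9, "turn": 0}
    - {"claw": 1, "tx": -6, "ty": 0, "tz": -0.9, "turn": 0}
    - {"claw": 1, "tx": -6, "ty": 0, "tz": -0.9, "turn": 0}
    - {"claw": 1, "tx": -6, "ty": 0, "tz": -0.9, "turn": 0}
    - {"claw": 1, "tx": -6, "ty": 0, "tz": -0.9, "turn": 0}
    - {"claw": 1, "tx": -6, "ty": 0, "tz": -0.9, "turn": 0}
    - {"claw": 1, "tx": -6, "ty": 0, "tz": -0.9, "turn": 0}
    - {"claw": 1, "tx": -6, "ty": 0, "tz": -0.9, "turn": 0}

```text
clock: 35.95
position: [0.4895, -0.1542, 0.2191]
tool_rot: [3.141, 0.0, 1.482]
ft_force: [0.9, 0.3, -3.1]
opening: 0.264
gripper_force: 62.4
```

Run:
```python
from g import *
where(); fulc_state(); bedlift()
```

```text
stn x -225.4 lat -0.1 gz 64.1 mm yawerr -0.03 deg droop 7.9 (red row 55 col 316, collar 15) F stn 0.41 0.89 -3.09 grip 62.4 t 35.95
if on rod: droop 8.5 tip [53.7 17.6] top@70 18.7 shoulder bot [-122.    26.1]
scene shift px [-0.25 -1.25] corr 0.97 px per 10mm [-0.34 -2.88] lift mm 4.6
side shift px [-2.75 -1.  ] corr 0.86 px per 10mm [-0.16 -2.57] lift mm 4.8
```

Emit:
play_rows:
  plan:
    - {"claw": 1, "tx": 0, "ty": 0, "tz": -8, "turn": 0}
    - {"claw": 1, "tx": 0, "ty": 0, "tz": -14, "turn": 0}
    - {"claw": 1, "tx": 0, "ty": 0, "tz": -14, "turn": 0}
    - {"claw": 1, "tx": -8, "ty": 0, "tz": -8, "turn": 0}
    - {"claw": 1, "tx": -20, "ty": 2, "tz": 0, "turn": 0}
    - {"claw": 1, "tx": -25, "ty": 3, "tz": 0, "turn": 0}
    - {"claw": 1, "tx": -25, "ty": 3, "tz": 0, "turn": 0}
    - {"claw": 1, "tx": -25, "ty": 3, "tz": 0, "turn": 0}
    - {"claw": 1, "tx": -25, "ty": 3, "tz": 0, "turn": 0}
    - {"claw": 1, "tx": -25, "ty": 3, "tz": 0, "turn": 0}
    - {"claw": 1, "tx": -25, "ty": 3, "tz": 0, "turn": 0}
    - {"claw": 1, "tx": -10, "ty": 0, "tz": 0, "turn": 0}

```text
clock: 37.6
position: [0.492, -0.3452, 0.2633]
tool_rot: [3.141, 0.002, 1.48]
ft_force: [0.4, 0.3, -4.1]
opening: 0.264
gripper_force: 62.4
```

Emit:
play_rows:
  plan:
    - {"claw": 1, "tx": 0, "ty": 0, "tz": 0, "turn": 0}
    - {"claw": 1, "tx": 0, "ty": 0, "tz": 12, "turn": 0}
    - {"claw": 1, "tx": 0, "ty": 0, "tz": 18, "turn": 0}
    - {"claw": 1, "tx": 0, "ty": 0, "tz": 15, "turn": 0}
    - {"claw": 1, "tx": 0, "ty": 0, "tz": 8, "turn": 0}
    - {"claw": 1, "tx": 0, "ty": 0, "tz": 4, "turn": 0}
    - {"claw": 1, "tx": 0, "ty": 0, "tz": 4, "turn": 0}
    - {"claw": 1, "tx": 0, "ty": 0, "tz": 4, "turn": 0}
    - {"claw": 1, "tx": 0, "ty": 0, "tz": 4, "turn": 0}
    - {"claw": 1, "tx": 0, "ty": 0, "tz": 4, "turn": 0}
    - {"claw": 1, "tx": 0, "ty": 0, "tz": 0, "turn": 0}

```text
clock: 38.98
position: [0.4928, -0.3431, 0.1899]
tool_rot: [3.141, 0.0, 1.482]
ft_force: [-0.1, -2.0, 0.4]
opening: 0.263
gripper_force: 62.8
```

Run:
```python
from g import *
where()
```

```text
stn x -413.3 lat 19.8 gz 34.9 mm yawerr -0.05 deg droop 6.3 (red row 52 col 316, collar 11) F stn -2.05 0.06 0.36 grip 62.8 t 38.975
```

Tip is down and the bar is tilting toward flat. Lower the rest.

Emit:
play_rows:
  plan:
    - {"claw": 1, "tx": 0, "ty": 0, "tz": 3, "turn": 0}
    - {"claw": 1, "tx": 0, "ty": 0, "tz": 3, "turn": 0}
    - {"claw": 1, "tx": 0, "ty": 0, "tz": 3, "turn": 0}
    - {"claw": 1, "tx": 0, "ty": 0, "tz": 2, "turn": 0}
    - {"claw": 1, "tx": 0, "ty": 0, "tz": 1.5, "turn": 0}
    - {"claw": 1, "tx": 0, "ty": 0, "tz": 0, "turn": 0}

```text
clock: 39.78
position: [0.4928, -0.3447, 0.1784]
tool_rot: [3.139, 0.004, 1.481]
ft_force: [-1.6, -5.6, 5.4]
opening: 0.263
gripper_force: 63.8
```

Run:
```python
from g import *
where()
```

```text
stn x -414.9 lat 20.0 gz 23.4 mm yawerr -0.10 deg droop -0.9 (red row 41 col 315, collar 34) F stn -5.69 -1.12 5.38 grip 63.8 t 39.775
```

Flat (row 41 = level). Release and rise.

Emit:
play_rows:
  plan:
    - {"claw": 0.6, "tx": 0, "ty": 0, "tz": 0, "turn": 0}
    - {"claw": 0.5, "tx": 0, "ty": 0, "tz": 0, "turn": 0}
    - {"claw": 0.4, "tx": 0, "ty": 0, "tz": 0, "turn": 0}
    - {"claw": 0.4, "tx": 0, "ty": 0, "tz": 0, "turn": 0}
    - {"claw": 0.4, "tx": 0, "ty": 0, "tz": -15, "turn": 0}
    - {"claw": 0.4, "tx": 0, "ty": 0, "tz": -30, "turn": 0}
    - {"claw": 0.4, "tx": 0, "ty": 0, "tz": -50, "turn": 0}
    - {"claw": 0.4, "tx": 0, "ty": 0, "tz": -50, "turn": 0}
    - {"claw": 0.4, "tx": 0, "ty": 0, "tz": -50, "turn": 0}
    - {"claw": 0.4, "tx": 0, "ty": 0, "tz": -30, "turn": 0}
    - {"claw": 0.4, "tx": 0, "ty": 0, "tz": 0, "turn": 0}

```text
clock: 41.2
position: [0.4932, -0.3432, 0.4061]
tool_rot: [3.135, 0.003, 1.482]
ft_force: [0.3, 0.3, -0.5]
opening: 0.6
gripper_force: 0.0
```

Run:
```python
from g import *
print(arm.state()['position'],arm.state()['clock']); bedlift()
w=vision.get_image("wrist")[:,:,::-1]; sc=vision.get_image("scene")[:,:,::-1]; sd=vision.get_image("side")[:,:,::-1]
o=np.zeros((600,800,3),np.uint8); o[:300,:400]=cv2.resize(w,(400,300)); o[:300,400:]=cv2.resize(sd[150:390,220:420],(400,300)); o[300:]=cv2.resize(sc[190:310,190:457],(800,360))[:300]
cv2.imwrite("pics/v11.png",o)
```

```text
[ 0.49318641 -0.34318666  0.40608351] 41.2
scene shift px [-0.25 -1.25] corr 0.91 px per 10mm [-0.34 -2.88] lift mm 4.6
side shift px [-10.    -1.25] corr 0.79 px per 10mm [-0.16 -2.57] lift mm 7.6
```

View pics/v11.png

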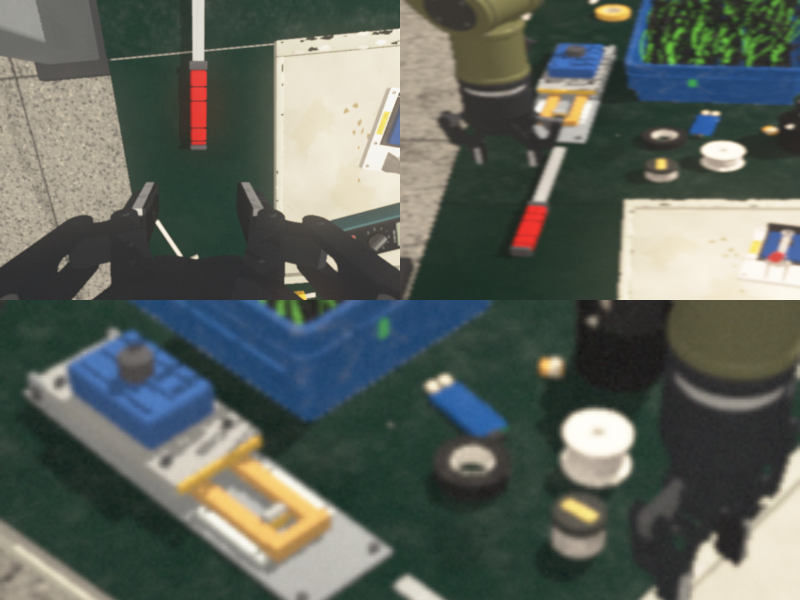

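The picture shows the shim pushed in with the bed resting on it. The bar lies flat at wrist-view (198,60–150), and the jar, tape and reel are where they were.

```bash
python3 -c "
from workcell import arm
print(arm.close_job())"
```

```text
the job is handed in; nothing more can be done
None
```

Job handed in at about 41 s: the shim is on the rubber stop (pressed with roughly 9–10 N, by force rise over sliding friction), the bed rests on it about 4.6 mm up at the front edge, and the bar lies flat on the bench. The bar slipped from the gripper once early on and dropped onto the bench short of the station; it disturbed neither the shim nor the jar, tape and reel.

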